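# Tip bearing blocks over a fence and lay them in a pinwheel on a pallet

### The job

The aluminium bearing blocks rest on the bench with the bored face to one side. One at a time, set each block in front of the turn-over station's low steel fence and push its top so that it tips over the fence onto the rubber pad, bored face up (never turn one over on the bare bench, and never set one on the pallet with the bored face sideways); then lay it, still bored face up, flat in one of the four outlines of the interlocking layer engraved on the plywood pallet. Load every block there is, one to an outline and neatly within its lines, and leave the pendant, caliper, step block and tin where they are.

Things in the scene. Friction and masses are not known exactly. Their poses are not given: they have to be found in the camera images.
- block1: aluminium block 104 x 58 x 44 mm, 0.7 kg; three or four alike are present. Origin: its centre; x through the 44 mm, y along the 104, z along the 58. The bored face (-x side) has a wide dark round recess and 4 corner holes; the +x side is plain. The +z and -z sides have two small holes each, nearer to the bored face. Starts on the bench, z up, bored face sideways. Bored face up: x points down.
- block2: aluminium block 104 x 58 x 44 mm, 0.7 kg; three or four alike are present. Origin: its centre; x through the 44 mm, y along the 104, z along the 58. The bored face (-x side) has a wide dark round recess and 4 corner holes; the +x side is plain. The +z and -z sides have two small holes each, nearer to the bored face. Starts on the bench, z up, bored face sideways. Bored face up: x points down.
- block3: aluminium block 104 x 58 x 44 mm, 0.7 kg; three or four alike are present. Origin: its centre; x through the 44 mm, y along the 104, z along the 58. The bored face (-x side) has a wide dark round recess and 4 corner holes; the +x side is plain. The +z and -z sides have two small holes each, nearer to the bored face. Starts on the bench, z up, bored face sideways. Bored face up: x points down.
- block4: aluminium block 104 x 58 x 44 mm, 0.7 kg; three or four alike are present. Origin: its centre; x through the 44 mm, y along the 104, z along the 58. The bored face (-x side) has a wide dark round recess and 4 corner holes; the +x side is plain. The +z and -z sides have two small holes each, nearer to the bored face. Starts on the bench, z up, bored face sideways. Bored face up: x points down.
- station: turn-over station, fixed: aluminium T-slot plate 16 mm high, 160 wide (y), from x = -90 to +110 mm; on it, from x = 0 to 12, a steel fence strip 6 mm high, its top 22 mm over the bench. A block can stand on the plate before the fence. Origin: on the bench under the middle of the fence's near face (the robot's side); x points over the fence away from the robot, y along it, z up.
- pad (a point): middle of the top of the station's black rubber landing pad, 90 (x) x 160 mm, which lies behind the fence strip and flush with it, 22 mm over the bench; 57 mm behind the fence's near face. A block tipped onto it pivots on the fence's top edge: a level push may jam or leave it leaning there, so follow it up and over. Axes as the station's.
- pallet: plywood pallet slab 240 x 240 mm on runners, fixed; its top is 30 mm over the bench. Origin: on the bench under its centre; x and y along its sides, z up. Engraved on it are four 104 x 58 mm outlines, a pinwheel round an empty 60 mm square in the middle, 14 mm between neighbours.
- place1 (a point): centre of an outline on the pallet's top, at x -36, y -59 mm of the pallet; its long side runs along the pallet's x. Axes as the pallet's.
- place2 (a point): centre of an outline on the pallet's top, at x +59, y -36 mm of the pallet; its long side runs along the pallet's y. Axes as the pallet's.
- place3 (a point): centre of an outline on the pallet's top, at x +36, y +59 mm of the pallet; its long side runs along the pallet's x. Axes as the pallet's.
- place4 (a point): centre of an outline on the pallet's top, at x -59, y +36 mm of the pallet; its long side runs along the pallet's y. Axes as the pallet's.
- pendant: bystander: black hand-held control pendant, 85 x 190 x 54 mm with a handwheel, lying on the bench beyond the work. Origin: centre of its underside.
- caliper: bystander: caliper 200 mm long with a black slide, lying flat beyond the pallet. Origin: centre of its underside.
- step_block: bystander: dark steel stair-shaped clamping block, 60 x 25 x 40 mm. Origin: centre of its underside.
- tin: bystander: small black open tin, 52 mm across, 26 mm high, beyond the work. Origin: centre of its underside.
Mind the look-alikes: they are no part of the job. What is shaped like the block1 but orange or purple is not meant.

How it is judged:
On the way:
1. a block, let go, lies on the station's pad behind the fence with its bored face up (((angle between block1's own x axis and vertical above 3.04 rad and x of block1 in the frame of station between 0.005 and 0.1 m and z of block1 in the frame of station between 0.04 and 0.048 m and contact force between block1 and station above 1 N and contact force between block1 and the fingers below 0.2 N) or (angle between block2's own x axis and vertical above 3.04 rad and x of block2 in the frame of station between 0.005 and 0.1 m and z of block2 in the frame of station between 0.04 and 0.048 m and contact force between block2 and station above 1 N and contact force between block2 and the fingers below 0.2 N) or (angle between block3's own x axis and vertical above 3.04 rad and x of block3 in the frame of station between 0.005 and 0.1 m and z of block3 in the frame of station between 0.04 and 0.048 m and contact force between block3 and station above 1 N and contact force between block3 and the fingers below 0.2 N) or (angle between block4's own x axis and vertical above 3.04 rad and x of block4 in the frame of station between 0.005 and 0.1 m and z of block4 in the frame of station between 0.04 and 0.048 m and contact force between block4 and station above 1 N and contact force between block4 and the fingers below 0.2 N))), for 0.2 s.
At the end, for the whole second after the job is handed in: Every block present lies flat and still on the pallet, bored face up, its centre within 10 mm of the centre of an outline (one block to an outline) and its length within 7 degrees of the outline's long side (((horizontal distance between block1 and place1 below 0.01 m and angle between the y axis of block1 and the x axis of pallet, either way round below 0.12 rad) or (horizontal distance between block1 and place2 below 0.01 m and angle between the y axis of block1 and the y axis of pallet, either way round below 0.12 rad) or (horizontal distance between block1 and place3 below 0.01 m and angle between the y axis of block1 and the x axis of pallet, either way round below 0.12 rad) or (horizontal distance between block1 and place4 below 0.01 m and angle between the y axis of block1 and the y axis of pallet, either way round below 0.12 rad)) and angle between each of block1, block2, block3, block4's own x axis and vertical above 3.04 rad and z of block1 in the frame of pallet between 0.048 and 0.056 m and linear speed of each of block1, block2, block3, block4 below 0.02 m/s and ((horizontal distance between block2 and place1 below 0.01 m and angle between the y axis of block2 and the x axis of pallet, either way round below 0.12 rad) or (horizontal distance between block2 and place2 below 0.01 m and angle between the y axis of block2 and the y axis of pallet, either way round below 0.12 rad) or (horizontal distance between block2 and place3 below 0.01 m and angle between the y axis of block2 and the x axis of pallet, either way round below 0.12 rad) or (horizontal distance between block2 and place4 below 0.01 m and angle between the y axis of block2 and the y axis of pallet, either way round below 0.12 rad)) and z of block2 in the frame of pallet between 0.048 and 0.056 m and ((horizontal distance between block3 and place1 below 0.01 m and angle between the y axis of block3 and the x axis of pallet, either way round below 0.12 rad) or (horizontal distance between block3 and place2 below 0.01 m and angle between the y axis of block3 and the y axis of pallet, either way round below 0.12 rad) or (horizontal distance between block3 and place3 below 0.01 m and angle between the y axis of block3 and the x axis of pallet, either way round below 0.12 rad) or (horizontal distance between block3 and place4 below 0.01 m and angle between the y axis of block3 and the y axis of pallet, either way round below 0.12 rad)) and z of block3 in the frame of pallet between 0.048 and 0.056 m and ((horizontal distance between block4 and place1 below 0.01 m and angle between the y axis of block4 and the x axis of pallet, either way round below 0.12 rad) or (horizontal distance between block4 and place2 below 0.01 m and angle between the y axis of block4 and the y axis of pallet, either way round below 0.12 rad) or (horizontal distance between block4 and place3 below 0.01 m and angle between the y axis of block4 and the x axis of pallet, either way round below 0.12 rad) or (horizontal distance between block4 and place4 below 0.01 m and angle between the y axis of block4 and the y axis of pallet, either way round below 0.12 rad)) and z of block4 in the frame of pallet between 0.048 and 0.056 m); the robot touches nothing.
It fails at once if the pendant, caliper, step block or tin is pushed more than 25 mm from where it was (distance of any of pendant, caliper, step_block, tin from where it was at the start of the episode above 0.025 m).
It fails at once if a block is turned over onto the bare bench: it lies there bored face up ((angle between block1's own x axis and vertical above 2.9 rad and height (world z) of block1 below 0.028 m) or (angle between block2's own x axis and vertical above 2.9 rad and height (world z) of block2 below 0.028 m) or (angle between block3's own x axis and vertical above 2.9 rad and height (world z) of block3 below 0.028 m) or (angle between block4's own x axis and vertical above 2.9 rad and height (world z) of block4 below 0.028 m)).
It fails at once if a block is set on the pallet with its bored face sideways ((angle between the z axis of block1 and the z axis of pallet, either way round below 0.3 rad and contact force between block1 and pallet above 3 N) or (angle between the z axis of block2 and the z axis of pallet, either way round below 0.3 rad and contact force between block2 and pallet above 3 N) or (angle between the z axis of block3 and the z axis of pallet, either way round below 0.3 rad and contact force between block3 and pallet above 3 N) or (angle between the z axis of block4 and the z axis of pallet, either way round below 0.3 rad and contact force between block4 and pallet above 3 N)).
Of block1, block2, block3, block4 only 3 to 4 are there at a start; the rules pass over those that are not, and their reading is None.
At some moment in a run one of block1, block2, block3, block4 may be knocked a few centimetres aside while the robot is not near it.
It also fails if it takes over 210 s, if anything falls off the work surface, if the arm or the gripper's body presses on something with over 40 N, if the wrist force passes 120 N, or if a joint passes its speed limit or range.

### The arm

A 6-joint arm with a two-finger parallel gripper is mounted at the origin on the work surface. World frame = base frame: x ahead of the robot, y to its left, z up, the work surface at z = 0. Lengths are in m, angles in rad, forces in N, time in s.
With the tool pointing down it reaches from about 0.35 to 0.975 m from the base axis. Payload 17.4 kg.
Tool frame: the origin (TCP) lies between the finger pads; the fingertips stand 14 mm ahead of it and the grasp point (between the pads) lies 5 mm behind it; z points along the fingers, y is the line along which they close (so a half turn about z gives the same grasp; the last joint's range is limited). The gripper opens to 85 mm and grips with 20 to 120 N. Pads are 22 mm wide; open, the fingers measure 114 mm over their backs; the gripper's body (76 mm by 85 mm) begins 54 mm behind the grasp point. The pads swing forward as they close: fully open they stand 13 mm farther back than shut.
Start: joints at [-0.038, 0.116, 1.442, -0, 1.584, -0.038], TCP at [0.675, -0, 0.245] pointing down, gripper open.
Joint ranges: [-2.83, 2.83], [-0.83, 2.19], [0.07, 2.5], [-1.14, 4.28], [0.01, 3], [-2.97, 2.97]. Speed limits (rad/s): [1.89, 1.89, 2.22, 3.14, 3.14, 3.14].

### API

Orientations are given as a unit quaternion [x, y, z, w].
In Python, from plant import bot gives the robot as it stands.
- The arm moves only by the tool arm_command, never from a script. Its argument "steps" is a list of rows, each a list of 6 numbers: the shift along the tool's x, y, z normalised to -1 to 1, where 1 is 0.025 m, then the turn, a rotation vector about the tool's x, y, z normalised to -1 to 1, where 1 is 0.08 rad. A call has 1 to 20 rows; each row shifts and turns the commanded pose from where the row before left it, along the tool's axes as they then stand; what a row does not reach is not made up. A row lasts 1/10 s, in which the tool goes at most 50 mm and 8.59 degrees, less where a joint would pass 70% of its speed; a pose out of reach is approached as far as the arm can. A call with a number of a shift or a turn outside -1 to 1 is refused whole. A call with a gripper value outside its range is refused whole. "jaw" is the finger opening in mm, from 0 to 85.4, set as the call begins (left out, the last holds). The fingers move at their own pace and stop on an object; "squeeze" is the grip in N (left out, the last holds). Time passes only in rows, so rows that do not move let the fingers close. It gives the time, the measured TCP pose, the force, the opening and the grip force at its end, in the units of the state.
- bot.get_obs(): the state, without advancing time (a new reading comes with each control period).
- bot.camera(name): name is "scene" or "side" or "wrist"; returns a dict with "color" (384x512x3 uint8, red, green, blue), "vertical_fov" (degrees; the focal length in pixels is half the picture's height over the tangent of half this angle, whatever the lens; pixels are square), "cx", "cy" (the principal point, pixels), "k1" (the pictures are not rectified: a ray, as slopes to the right and down, at radius r is drawn at 1 + k1 r^2 times it, then the intrinsics apply), "pose" (4x4, takes a point from camera to world coordinates). Camera axes: x right, y down, z forward; pixel columns grow to the right and rows downward; lengths in m; the calibration is good to about 2 mm. A picture is of the moment at which its call begins. There is no depth.
- bot.close_job(): hands the job in; it is judged then, once.
Trained networks look in a picture, given as the dict that the camera call returned (one of the last four; its "shot" number tells which), for a name from the list of things; names that differ only in an ending like _2 or _b are one class to them, and where a whole thing is asked for, a point or a joint stands for the part that bears it (a point fixed in the world has none). Each returns a list of dicts, best first, with "p" (0 to 1); they miss things now and then, are a little off and sometimes report something else, mostly with a low value. They report only what shows in the picture. A call takes as long as a camera call. They do not tell look-alikes from the thing itself.
- bot.look_for(target, picture): "point" ([x, y, z] in m, in world coordinates, good to about 4 mm: the middle of the surface that is visible of it).
- bot.pinpoint(target, picture): "point" ([x, y, z] in m, in world coordinates, good to about 4 mm: a listed point, or the origin of a listed thing).
The state is a dict: "clock": time; "q": joint angles; "qd": joint speeds; "joint_torque": joint torques, N m; "ee_pos": TCP position; "tool_rot": TCP orientation; "contact_force": force on the tool from outside, world axes, zero at the start; "wrist_torque": the same for the moment, N m; "opening": opening from 0.0 (shut) to 1.0 (fully open); "finger_force": force on a finger pad.
Only numpy, scipy, OpenCV 4.12 (cv2) and the standard library are available. Lean on these libraries where they do the work, as an engineer would, in place of code of your own. Each camera call takes 0.05 s, during which the arm holds its last target. There are 200 camera calls.

## Working session

There is one attempt and no reset: what is moved stays moved. The work goes in short steps, Python scripts to look and compute and a tool call to move; the robot and the scene stay as the last step left them, time stands still between calls to the robot, and variables do not carry over. Pictures are saved under pics/ and viewed, at most 14 in all, crops included, and the job is handed in when it is done.

Besides the shell and the picture viewer there is one more tool, called after ">>>" as name(argument=value, ...), one argument or row to a line, values as JSON. arm_command: Moves the arm, as the interface text tells. Scaled input: -1 to 1 covers 0.025 m each way for a shift and 0.08 rad each way for a turn. Its arguments: {"type":"object","properties":{"steps":{"type":"array","items":{"type":"array","items":{"type":"number","minimum":-1,"maximum":1}}},"jaw":{"type":"number"},"squeeze":{"type":"number"}},"required":["steps"]}

```bash
mkdir -p pics; ls; cat > h.py <<'E'
import numpy as np, cv2
from plant import bot
def K(c):
    f=c["color"].shape[0]/2/np.tan(np.radians(c["vertical_fov"])/2); return f
def ray(c,u,v):
    f=K(c); d=np.array([(u-c["cx"])/f,(v-c["cy"])/f]); r=np.linalg.norm(d); s=r
    for _ in range(20): s=r/(1+c["k1"]*s*s)
    d=d*(s/r if r>0 else 1); T=np.array(c["pose"]); return T[:3,3],T[:3,:3]@np.array([d[0],d[1],1])
def at(c,u,v,z):
    o,d=ray(c,u,v); return o+d*(z-o[2])/d[2]
def proj(c,P):
    T=np.array(c["pose"]); p=T[:3,:3].T@(np.array(P)-T[:3,3]); x=p[:2]/p[2]; x=x*(1+c["k1"]*(x@x)); return x*K(c)+[c["cx"],c["cy"]]
def save(c,n,s=1.5): cv2.imwrite("pics/"+n,cv2.resize(c["color"][:,:,::-1],None,fx=s,fy=s))
E
python3 - <<'E'
from h import *
np.set_printoptions(precision=3,suppress=True)
for n in ["scene","side","wrist"]:
    c=bot.camera(n); save(c,n+"0.png"); print(n,c["vertical_fov"],c["k1"],c["cx"],c["cy"],np.array(c["pose"])[:3].round(3).tolist())
    for t in ["block1","station","pad","pallet","place1","place2","place3","place4"] :
        for d in bot.pinpoint(t,c)[:6]: print(t,np.round(d["point"],3),round(d["p"],2),proj(c,d["point"]).round()*1.5)
print(bot.get_obs())
E
```

```text
pics
scene 46.76363592094815 -0.1404035854556591 252.54244974634454 188.87896006984855 [[0.476, 0.462, -0.748, 1.399], [0.879, -0.233, 0.415, -0.377], [0.017, -0.855, -0.518, 0.677]]
block1 [0.418 0.558 0.031] 0.87 [534.  229.5]
block1 [0.574 0.399 0.029] 0.72 [523.5 279. ]
block1 [0.442 0.399 0.03 ] 0.68 [483. 249.]
block1 [0.219 0.284 0.027] 0.63 [382.5 219. ]
block1 [0.306 0.433 0.029] 0.62 [459.  220.5]
station [ 0.53   0.079 -0.002] 0.92 [364.5 324. ]
station [ 0.567 -0.149  0.03 ] 0.27 [249.  355.5]
pad [0.588 0.072 0.026] 0.59 [376.5 328.5]
pallet [ 0.531 -0.213  0.   ] 0.85 [205.5 369. ]
place1 [ 0.471 -0.181  0.029] 0.97 [211.5 330. ]
place1 [ 0.567 -0.15   0.031] 0.92 [247.5 355.5]
place1 [ 0.497 -0.273  0.032] 0.74 [162.  352.5]
place1 [ 0.591 -0.245  0.032] 0.68 [193.5 381. ]
place2 [ 0.471 -0.181  0.029] 0.97 [211.5 330. ]
place2 [ 0.567 -0.15   0.031] 0.92 [247.5 355.5]
place2 [ 0.497 -0.273  0.032] 0.74 [162.  352.5]
place2 [ 0.591 -0.245  0.032] 0.68 [193.5 381. ]
place3 [ 0.471 -0.181  0.029] 0.97 [211.5 330. ]
place3 [ 0.567 -0.15   0.031] 0.92 [247.5 355.5]
place3 
[... 2366 characters left out ...]
e3 [ 0.567 -0.15   0.034] 0.65 [237. 429.]
place3 [ 0.479 -0.184  0.029] 0.65 [136.5 459. ]
place4 [ 0.591 -0.248  0.033] 0.71 [277.5 525. ]
place4 [ 0.567 -0.15   0.034] 0.65 [237. 429.]
place4 [ 0.479 -0.184  0.029] 0.65 [136.5 459. ]
{'clock': 1.35, 'q': array([-0.038,  0.116,  1.442,  0.   ,  1.584, -0.038]), 'qd': array([ 0.001, -0.   ,  0.001,  0.   , -0.001,  0.001]), 'joint_torque': array([ -0.001, -73.173, -63.264,   0.   ,   0.001,   0.   ]), 'ee_pos': array([ 0.675, -0.   ,  0.245]), 'tool_rot': array([ 0.707,  0.707, -0.   , -0.   ]), 'contact_force': array([0.024, 0.363, 0.504]), 'wrist_torque': array([ 0.019,  0.006, -0.009]), 'finger_force': 0.0, 'opening': 1.0021340726948993}
```

View pics/scene0.png

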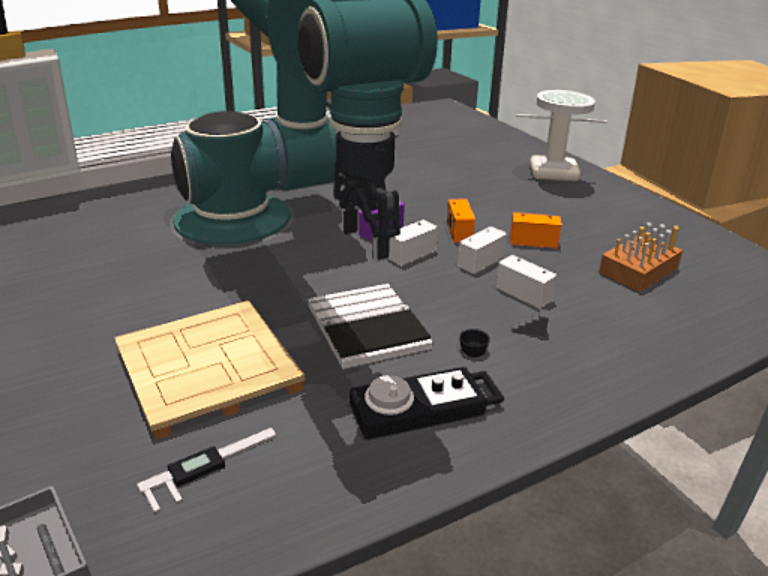

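View pics/side0.png

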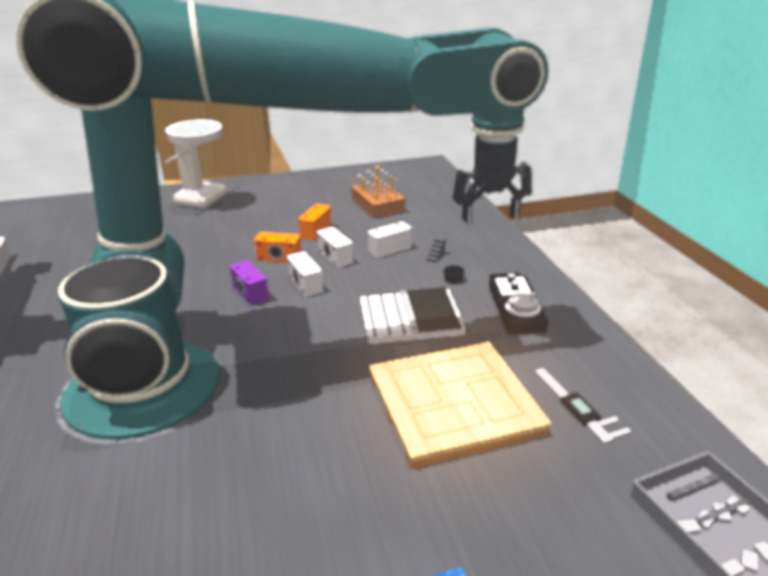

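Three white blocks at about (0.34,0.28), (0.44,0.40) and (0.58,0.40). The orange and purple look-alikes are behind them. The tin, step block and pendant are beyond the station, and the caliper is beyond the pallet. Next I'll look at the blocks from above.

>>> arm_command(
  steps=[
    [0.95,-0.5,-0.2,0,0,0],
    [0.95,-0.5,-0.2,0,0,0],
    [0.95,-0.5,-0.2,0,0,0],
    [0.95,-0.5,-0.2,0,0,0],
    [0.95,-0.5,-0.2,0,0,0],
    [0.95,-0.5,-0.2,0,0,0],
    [0.95,-0.5,-0.2,0,0,0],
    [0.95,-0.5,-0.2,0,0,0],
    [0.95,-0.5,-0.2,0,0,0],
    [0.95,-0.5,-0.2,0,0,0],
    [0.95,-0.5,-0.2,0,0,0],
    [0.95,-0.5,-0.2,0,0,0],
    [0.95,-0.5,-0.2,0,0,0],
    [0.95,-0.5,-0.2,0,0,0],
    [0.95,-0.5,-0.2,0,0,0],
    [0.95,-0.5,-0.2,0,0,0],
    [0,0,0,0,0,0],
  ],
)

```text
clock: 3.05
ee_pos: [0.4738, 0.3822, 0.326]
tool_rot: [0.706, 0.708, 0.001, -0.0]
contact_force: [-0.3, 0.2, 0.0]
opening: 0.997
finger_force: 0.0
```

```bash
python3 - <<'E'
from h import *
np.set_printoptions(precision=3,suppress=True)
c=bot.camera("wrist"); save(c,"w1.png",1.5); import pickle; pickle.dump(c,open("w1.pkl","wb"))
for t in ["block1","station","pad","step_block","tin"] :
        for d in bot.pinpoint(t,c)[:6]: print(t,np.round(d["point"],3),round(d["p"],2),proj(c,d["point"]).round()*1.5)
print(bot.get_obs()["ee_pos"])
E
```

```text
block1 [0.222 0.283 0.028] 0.84 [102.  325.5]
block1 [0.345 0.283 0.028] 0.8 [232.5 325.5]
block1 [0.306 0.434 0.027] 0.71 [171.  154.5]
block1 [0.437 0.4   0.029] 0.67 [330. 195.]
block1 [0.582 0.4   0.031] 0.67 [507.  196.5]
station [ 0.529  0.077 -0.002] 0.75 [424.5 489. ]
station [ 0.681  0.2   -0.   ] 0.65 [579. 390.]
pad [0.584 0.072 0.021] 0.74 [478.5 507. ]
step_block [ 0.681  0.332 -0.003] 0.7 [595.5 265.5]
tin [ 0.683  0.202 -0.003] 0.92 [579. 387.]
[0.475 0.379 0.325]
```

View pics/w1.png

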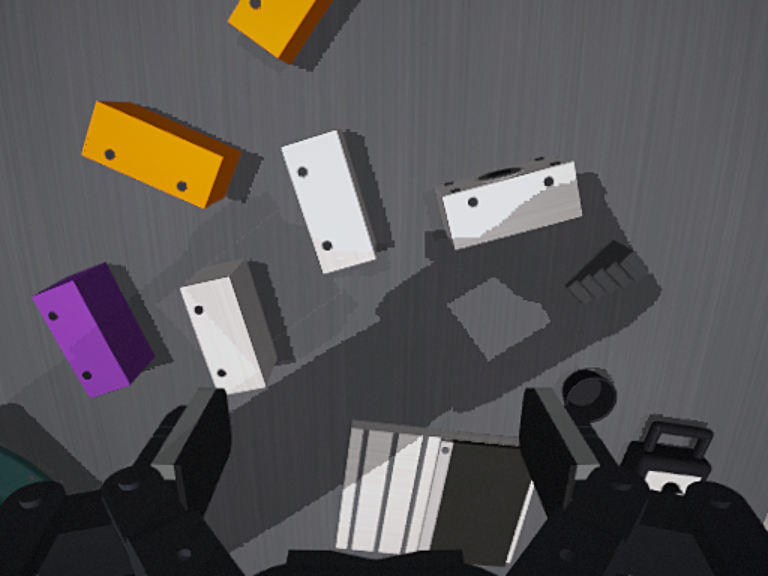

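View pics/wrist0.png

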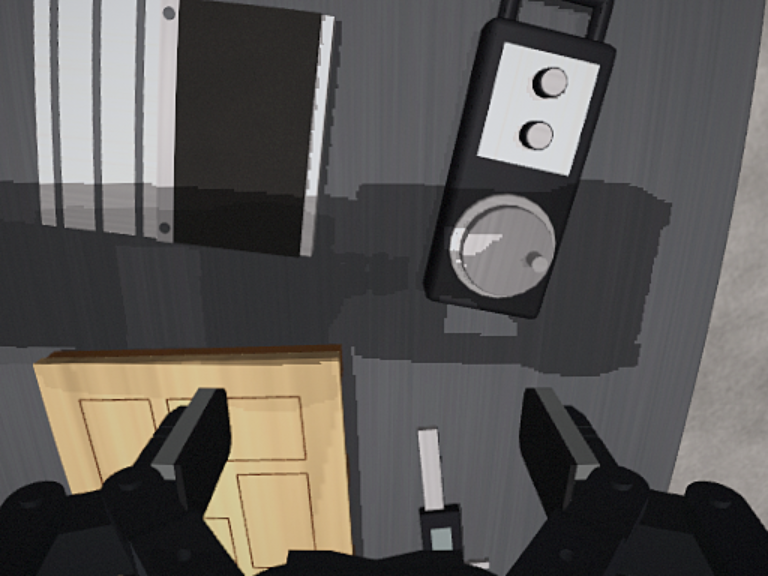

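w1 shows the tops of the three white blocks. The left two, at about (222,335) and (328,202), have holes nearer their left edge, so their bored faces point to −x. The right one, at about (510,205), has its bored face towards +y. Next I'll compute the yaws and the station and pallet frames.

```bash
python3 - <<'E'
from h import *
import pickle
np.set_printoptions(precision=4,suppress=True)
w1=pickle.load(open("w1.pkl","rb"))
c=w1
def P(u,v,z,c=w1): return at(c,u/1.5,v/1.5,z)
for n,q in dict(A=[(181,287),(231,276),(265,386),(219,395)],B=[(282,146),(337,131),(375,260),(324,273)],C=[(442,196),(573,162),(582,215),(455,249)]).items():
    p=np.array([P(u,v,.058) for u,v in q]); ctr=p.mean(0)
    L=[np.linalg.norm(p[i]-p[(i+1)%4]) for i in range(4)]
    e=[(p[3]-p[0])+(p[2]-p[1]),(p[1]-p[0])+(p[2]-p[3])]
    print(n,ctr,np.array(L),[np.degrees(np.arctan2(x[1],x[0])).round(1) for x in e])
# station, from w1 and original wrist pose
w0=dict(w1); T=np.array([[1,0,-.001,.674],[0,-.946,-.323,.083],[-.001,.323,-.946,.375],[0,0,0,1.]]); w0["pose"]=T
for n,q in dict(stTL=(352,421,.016,w1),stBL=(336,548,.016,w1),stBL0=(40,224,.016,w0),stBR0=(303,256,.016,w0),stTR0=(333,15,.016,w0),padBL0=(173,242,.022,w0),palTL=(35,363,.03,w0),palTR=(341,357,.03,w0),palR=(352,574,.03,w0),p3tr=(300,397,.03,w0),p3br=(306,461,.03,w0),p2tr=(307,471,.03,w0),p2tl=(237,476,.03,w0),p4tl=(80,401,.03,w0),p4tr=(150,399,.03,w0)).items(): print(n,P(*q))
E
```

```text
A [0.3459 0.2842 0.058 ] [0.0437 0.103  0.0429 0.1032] [np.float64(-78.1), np.float64(12.8)]
B [0.4386 0.3973 0.058 ] [0.0428 0.1034 0.0425 0.1037] [np.float64(-73.9), np.float64(14.7)]
C [0.5806 0.3971 0.058 ] [0.1032 0.0426 0.1034 0.0437] [np.float64(-73.8), np.float64(15.6)]
stTL [0.4511 0.1757 0.016 ]
stBL [0.4308 0.0081 0.016 ]
stBL0 [0.4277 0.0096 0.016 ]
stBR0 [ 0.622  -0.0157  0.016 ]
stTR0 [0.6472 0.1436 0.016 ]
padBL0 [ 0.5302 -0.0034  0.022 ]
palTL [ 0.4089 -0.0971  0.03  ]
palTR [ 0.6487 -0.0892  0.03  ]
palR [ 0.6531 -0.3081  0.03  ]
p3tr [ 0.6165 -0.1234  0.03  ]
p3br [ 0.6181 -0.1829  0.03  ]
p2tr [ 0.6185 -0.1928  0.03  ]
p2tl [ 0.5602 -0.1989  0.03  ]
p4tl [ 0.4397 -0.1301  0.03  ]
p4tr [ 0.4983 -0.1268  0.03  ]
```

```bash
cat >> h.py <<'E'
from scipy.spatial.transform import Rotation as Ro
ST=np.array([.5285,.0775]); SY=-7.4; PC=np.array([.532,-.2125]); PY=2.0
def st(x,y=0): a=np.radians(SY); return ST+np.array([np.cos(a)*x-np.sin(a)*y,np.sin(a)*x+np.cos(a)*y])
def pal(x,y): a=np.radians(PY); return PC+np.array([np.cos(a)*x-np.sin(a)*y,np.sin(a)*x+np.cos(a)*y])
def rot(psi):
    a=np.radians(psi); y=np.array([np.cos(a),np.sin(a),0]); z=np.array([0,0,-1.]); return np.column_stack([np.cross(y,z),y,z])
def plan(wps,start=None,v=.9):
    """wps: (x,y,z,yaw deg[,rows]); prints per-leg constant row"""
    if start is None:
        o=bot.get_obs(); p=o["ee_pos"]; R=Ro.from_quat(o["tool_rot"]).as_matrix()
    else: p=np.array(start[:3]); R=rot(start[3])
    for w in wps:
        Rt=rot(w[3]); rv=Ro.from_matrix(R.T@Rt).as_rotvec(); d=R.T@(np.array(w[:3])-p)
        n=w[4] if len(w)>4 else int(np.ceil(max(np.abs(d).max()/.025/v,np.abs(rv).max()/.08/v,1)))
        r=Ro.from_rotvec(rv/n); S=sum((r**k).as_matrix() for k in range(n)); s=np.linalg.solve(S,d)
        print(n,"x",np.round(np.r_[s/.025,rv/n/.08],3).tolist()," ->",np.round(w[:4],3).tolist())
        p=np.array(w[:3]); R=Rt
E
python3 - <<'E'
from h import *
x,y=.346,.284
s=st(-.026)
plan([(x,y,.12,12.3),(x,y,.04,12.3)])
plan([(x,y,.15,12.3),(*s,.15,SY),(*s,.058,SY)],start=(x,y,.04,12.3))
b=st(-.090)
plan([(*s,.18,SY),(*b,.16,SY),(*b,.078,SY),(*st(-.0585),.078,SY),(*st(-.044),.089,SY),(*st(-.030),.096,SY),(*st(-.012),.098,SY),(*st(.006),.096,SY),(*st(-.005),.2,SY)],start=(*s,.058,SY))
E
```

```text
10 x [-0.33, -0.553, 0.821, -0.0, 0.0, -0.27]  -> [0.346, 0.284, 0.12, 12.3]
4 x [0.0, 0.0, 0.8, 0.0, 0.0, 0.0]  -> [0.346, 0.284, 0.04, 12.3]
5 x [0.0, 0.0, -0.88, 0.0, 0.0, 0.0]  -> [0.346, 0.284, 0.15, 12.3]
11 x [-0.775, 0.528, 0.0, 0.0, 0.0, 0.391]  -> [0.503, 0.081, 0.15, -7.4]
5 x [0.0, 0.0, 0.736, 0.0, 0.0, 0.0]  -> [0.503, 0.081, 0.058, -7.4]
6 x [0.0, 0.0, -0.813, 0.0, 0.0, 0.0]  -> [0.503, 0.081, 0.18, -7.4]
3 x [-0.0, -0.853, 0.267, 0.0, 0.0, 0.0]  -> [0.439, 0.089, 0.16, -7.4]
4 x [0.0, 0.0, 0.82, 0.0, 0.0, 0.0]  -> [0.439, 0.089, 0.078, -7.4]
2 x [0.0, 0.63, 0.0, 0.0, 0.0, 0.0]  -> [0.47, 0.085, 0.078, -7.4]
1 x [0.0, 0.58, -0.44, 0.0, 0.0, 0.0]  -> [0.485, 0.083, 0.089, -7.4]
1 x [0.0, 0.56, -0.28, 0.0, 0.0, 0.0]  -> [0.499, 0.081, 0.096, -7.4]
1 x [-0.0, 0.72, -0.08, 0.0, 0.0, 0.0]  -> [0.517, 0.079, 0.098, -7.4]
1 x [-0.0, 0.72, 0.08, 0.0, 0.0, 0.0]  -> [0.534, 0.077, 0.096, -7.4]
5 x [-0.0, -0.088, -0.832, 0.0, 0.0, 0.0]  -> [0.524, 0.078, 0.2, -7.4]
```

>>> arm_command(
  steps=[
    [-0.33,-0.553,0.821,0,0,-0.27],
    [-0.33,-0.553,0.821,0,0,-0.27],
    [-0.33,-0.553,0.821,0,0,-0.27],
    [-0.33,-0.553,0.821,0,0,-0.27],
    [-0.33,-0.553,0.821,0,0,-0.27],
    [-0.33,-0.553,0.821,0,0,-0.27],
    [-0.33,-0.553,0.821,0,0,-0.27],
    [-0.33,-0.553,0.821,0,0,-0.27],
    [-0.33,-0.553,0.821,0,0,-0.27],
    [-0.33,-0.553,0.821,0,0,-0.27],
    [0,0,0,0,0,0],
    [0,0,0.8,0,0,0],
    [0,0,0.8,0,0,0],
    [0,0,0.8,0,0,0],
    [0,0,0.8,0,0,0],
    [0,0,0,0,0,0],
  ],
  jaw=85,
)

```text
clock: 4.95
ee_pos: [0.3456, 0.2842, 0.0388]
tool_rot: [0.627, 0.779, -0.001, -0.0]
contact_force: [-0.2, 0.0, 0.5]
opening: 0.994
finger_force: 0.0
```

>>> arm_command(
  steps=[
    [0,0,0,0,0,0],
    [0,0,0,0,0,0],
    [0,0,0,0,0,0],
    [0,0,0,0,0,0],
    [0,0,0,0,0,0],
    [0,0,0,0,0,0],
    [0,0,0,0,0,0],
    [0,0,0,0,0,0],
  ],
  jaw=30,
  squeeze=60,
)

```text
clock: 5.75
ee_pos: [0.3464, 0.2851, 0.0415]
tool_rot: [0.627, 0.779, 0.001, 0.0]
contact_force: [0.2, -0.2, 5.9]
opening: 0.499
finger_force: 62.8
```

>>> arm_command(
  steps=[
    [0,0,-0.88,0,0,0],
    [0,0,-0.88,0,0,0],
    [0,0,-0.88,0,0,0],
    [0,0,-0.88,0,0,0],
    [0,0,-0.88,0,0,0],
    [-0.775,0.528,0,0,0,0.391],
    [-0.775,0.528,0,0,0,0.391],
    [-0.775,0.528,0,0,0,0.391],
    [-0.775,0.528,0,0,0,0.391],
    [-0.775,0.528,0,0,0,0.391],
    [-0.775,0.528,0,0,0,0.391],
    [-0.775,0.528,0,0,0,0.391],
    [-0.775,0.528,0,0,0,0.391],
    [-0.775,0.528,0,0,0,0.391],
    [-0.775,0.528,0,0,0,0.391],
    [-0.775,0.528,0,0,0,0.391],
    [0,0,0,0,0,0],
    [0,0,0,0,0,0],
  ],
)

```text
clock: 7.55
ee_pos: [0.5024, 0.0813, 0.1499]
tool_rot: [0.751, 0.66, -0.0, -0.0]
contact_force: [-0.5, 0.2, -5.5]
opening: 0.506
finger_force: 63.8
```

```bash
python3 - <<'E'
from h import *
o=bot.get_obs(); print(o["ee_pos"],o["contact_force"])
plan([(*st(-.026),.085,SY),(*st(-.026),.06,SY,3)])
c=bot.camera("wrist"); save(c,"w2.png",1.5)
print(proj(c,[*st(0,-.08),.022])*1.5,proj(c,[*st(0,.08),.022])*1.5)
E
```

```text
[0.50237428 0.08127668 0.14988627] [-0.48688466  0.19273396 -5.4825108 ]
3 x [-0.005, 0.006, 0.865, -0.003, -0.0, 0.001]  -> [0.503, 0.081, 0.085, -7.4]
3 x [0.0, 0.0, 0.333, 0.0, 0.0, 0.0]  -> [0.503, 0.081, 0.06, -7.4]
[421.77562696 411.56882641] [431.54063023 120.21895011]
```

View pics/w2.png

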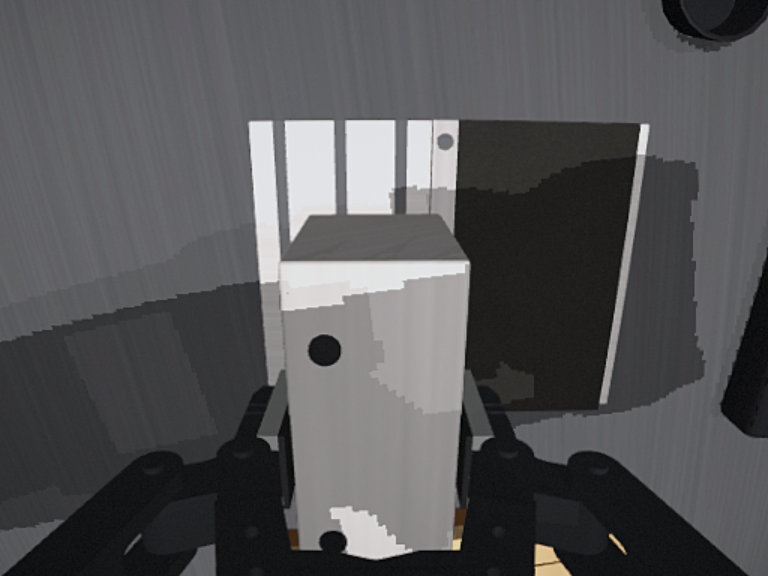

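w2 shows the block held square to the station, with the hole side (bored face) to the left. The fence's near edge shows at (432,121), matching the predicted (431.5,120). I'll set it down and release.

>>> arm_command(
  steps=[
    [0,0,0.865,0,0,0],
    [0,0,0.865,0,0,0],
    [0,0,0.865,0,0,0],
    [0,0,0.35,0,0,0],
    [0,0,0.35,0,0,0],
    [0,0,0.35,0,0,0],
    [0,0,0,0,0,0],
    [0,0,0,0,0,0],
  ],
)

```text
clock: 8.4
ee_pos: [0.5027, 0.0816, 0.0594]
tool_rot: [0.751, 0.66, 0.0, 0.0]
contact_force: [0.4, -0.1, -6.9]
opening: 0.509
finger_force: 63.5
```

>>> arm_command(
  steps=[
    [0,0,0,0,0,0],
    [0,0,0,0,0,0],
    [0,0,0,0,0,0],
    [0,0,0,0,0,0],
    [0,0,-0.813,0,0,0],
    [0,0,-0.813,0,0,0],
    [0,0,-0.813,0,0,0],
    [0,0,-0.813,0,0,0],
    [0,0,-0.813,0,0,0],
    [0,0,-0.813,0,0,0],
    [0,-0.853,0.267,0,0,0],
    [0,-0.853,0.267,0,0,0],
    [0,-0.853,0.267,0,0,0],
    [0,0,0,0,0,0],
  ],
  jaw=66,
)

```text
clock: 9.8
ee_pos: [0.4374, 0.0899, 0.1604]
tool_rot: [0.751, 0.661, -0.0, -0.0]
contact_force: [0.6, 0.3, -0.2]
opening: 0.771
finger_force: 0.0
```

>>> arm_command(
  steps=[
    [0,0,0,0,0,0],
    [0,0,0,0,0,0],
    [0,0,0,0,0,0],
    [0,0,0,0,0,0],
    [0,0,0,0,0,0],
    [0,0,0,0,0,0],
  ],
  jaw=0,
)

```text
clock: 10.4
ee_pos: [0.4392, 0.0897, 0.1608]
tool_rot: [0.751, 0.66, -0.0, -0.0]
contact_force: [0.1, 0.2, -0.2]
opening: 0.001
finger_force: 0.0
```

```bash
python3 - <<'E'
from h import *
c=bot.camera("wrist"); save(c,"w3.png",1.5)
for d in bot.pinpoint("block1",c)[:6]: print(np.round(d["point"],3),round(d["p"],2))
b=st(-.090)
plan([(*b,.16,SY),(*b,.078,SY)])
E
```

```text
[0.503 0.079 0.048] 0.78
1 x [-0.024, 0.008, 0.033, -0.002, 0.0, 0.014]  -> [0.439, 0.089, 0.16, -7.4]
4 x [0.0, 0.0, 0.82, 0.0, 0.0, 0.0]  -> [0.439, 0.089, 0.078, -7.4]
```

View pics/w3.png

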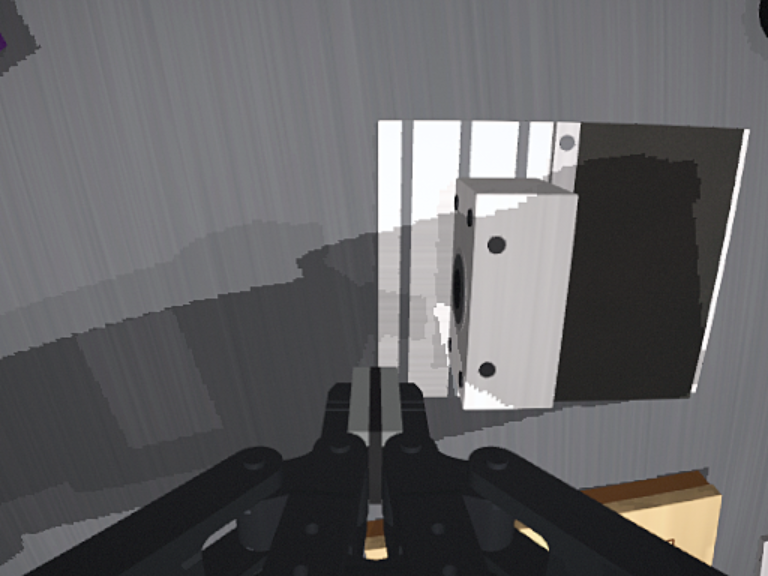

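w3 shows the block standing before the fence with its bored face towards the robot, top face at about (515,300). I'll tip it now.

>>> arm_command(
  steps=[
    [0,0,0.82,0,0,0],
    [0,0,0.82,0,0,0],
    [0,0,0.82,0,0,0],
    [0,0,0.82,0,0,0],
    [0,0,0,0,0,0],
    [0,0.365,0,0,0,0],
    [0,0.365,0,0,0,0],
    [0,0.365,0,0,0,0],
    [0,0.365,0,0,0,0],
    [0,0.29,-0.22,0,0,0],
    [0,0.29,-0.22,0,0,0],
    [0,0.28,-0.14,0,0,0],
    [0,0.28,-0.14,0,0,0],
    [0,0.36,-0.04,0,0,0],
    [0,0.36,-0.04,0,0,0],
    [0,0.36,0.04,0,0,0],
    [0,0.36,0.04,0,0,0],
    [0,0,0,0,0,0],
  ],
)

```text
clock: 12.3
ee_pos: [0.54, 0.0766, 0.0963]
tool_rot: [0.751, 0.66, -0.0, -0.0]
contact_force: [0.2, 0.1, 0.4]
opening: 0.0
finger_force: 0.0
```

>>> arm_command(
  steps=[
    [0,-0.088,-0.83,0,0,0],
    [0,-0.088,-0.83,0,0,0],
    [0,-0.088,-0.83,0,0,0],
    [0,-0.088,-0.83,0,0,0],
    [0,-0.088,-0.83,0,0,0],
    [0,0,0,0,0,0],
  ],
  jaw=85,
)

```text
clock: 12.9
ee_pos: [0.5289, 0.0784, 0.2035]
tool_rot: [0.751, 0.66, 0.002, 0.001]
contact_force: [0.3, 0.2, -0.4]
opening: 0.988
finger_force: 0.0
```

```bash
python3 - <<'E'
from h import *
c=bot.camera("wrist"); save(c,"w4.png",1.5); import pickle; pickle.dump(c,open("w4.pkl","wb"))
for d in bot.pinpoint("block1",c)[:6]: print(np.round(d["point"],3),round(d["p"],2))
print(bot.get_obs()["ee_pos"])
E
```

```text
[0.543 0.076 0.049] 0.93
[0.52824817 0.07824814 0.20037166]
```

View pics/w4.png

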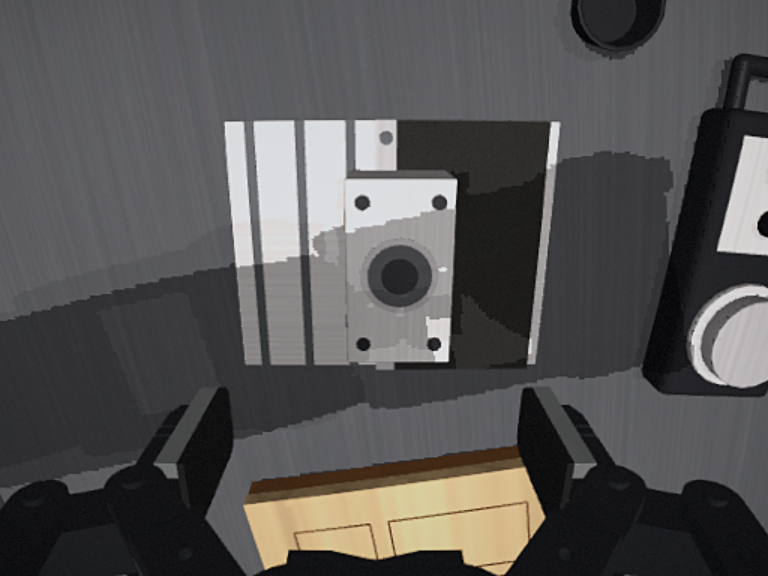

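w4 shows the block flat on the pad with its bored face up. Its corners are at (345,181), (457,180), (449,362) and (347,363).

```bash
cat >> h.py <<'E'
def quad(c,q,z):
    p=np.array([at(c,u/1.5,v/1.5,z) for u,v in q]); ctr=p.mean(0)
    e=(p[1]-p[0])+(p[2]-p[3]); f=(p[0]-p[3])+(p[1]-p[2])
    print("ctr",ctr.round(4),"size",np.linalg.norm(e)/2,np.linalg.norm(f)/2,"yaw",np.degrees(np.arctan2(e[1],e[0])),np.degrees(np.arctan2(f[1],f[0]))-90); return ctr
E
python3 - <<'E'
from h import *
import pickle
c=pickle.load(open("w4.pkl","rb"))
k=quad(c,[(345,181),(457,180),(449,362),(347,363)],.066)
for n,(u,v),(x,y) in [("TL",(245,500),(-.12,.12)),("p4tl",(296,532),(-.088,.088)),("p4tr",(371,524),(-.03,.088)),("p3tl",(388,521),(-.016,.088)),("p3tr",(528,503),(.088,.088))]:
    print(n,at(c,u/1.5,v/1.5,.03).round(4),pal(x,y).round(4))
x,y=k[:2]; yw=SY
p1=pal(-.036,-.059)
plan([(x,y,.12,yw),(x,y,.048,yw)])
plan([(x,y,.13,yw),(*p1,.13,PY-90),(*p1,.058,PY-90)],start=(x,y,.048,yw))
E
```

```text
ctr [0.5419 0.0748 0.066 ] size 0.058040362816666455 0.10345866785612517 yaw -6.814031040335797 -7.368817103744391
TL [ 0.4103 -0.0936  0.03  ] [ 0.4079 -0.0968]
p4tl [ 0.4421 -0.1283  0.03  ] [ 0.441  -0.1276]
p4tr [ 0.4996 -0.1273  0.03  ] [ 0.4989 -0.1256]
p3tl [ 0.5126 -0.1261  0.03  ] [ 0.5129 -0.1251]
p3tr [ 0.6177 -0.1243  0.03  ] [ 0.6169 -0.1215]
4 x [-0.017, 0.14, 0.804, 0.001, -0.0, 0.003]  -> [0.542, 0.075, 0.12, -7.4]
4 x [0.0, 0.0, 0.72, 0.0, 0.0, 0.0]  -> [0.542, 0.075, 0.048, -7.4]
4 x [0.0, 0.0, -0.82, 0.0, 0.0, 0.0]  -> [0.542, 0.075, 0.13, -7.4]
20 x [-0.596, 0.474, 0.0, 0.0, 0.0, 0.879]  -> [0.498, -0.273, 0.13, -88.0]
4 x [0.0, 0.0, 0.72, 0.0, 0.0, 0.0]  -> [0.498, -0.273, 0.058, -88.0]
```

>>> arm_command(
  steps=[
    [-0.017,0.14,0.804,0,0,0],
    [-0.017,0.14,0.804,0,0,0],
    [-0.017,0.14,0.804,0,0,0],
    [-0.017,0.14,0.804,0,0,0],
    [0,0,0.72,0,0,0],
    [0,0,0.72,0,0,0],
    [0,0,0.72,0,0,0],
    [0,0,0.72,0,0,0],
    [0,0,0,0,0,0],
  ],
)

```text
clock: 13.9
ee_pos: [0.5401, 0.0745, 0.0446]
tool_rot: [0.751, 0.66, -0.002, -0.002]
contact_force: [-0.2, 0.8, 0.4]
opening: 0.993
finger_force: 0.0
```

>>> arm_command(
  steps=[
    [0,0,0,0,0,0],
    [0,0,0,0,0,0],
    [0,0,0,0,0,0],
    [0,0,0,0,0,0],
    [0,0,0,0,0,0],
    [0,0,0,0,0,0],
    [0,0,0,0,0,0],
    [0,0,-0.82,0,0,0],
    [0,0,-0.82,0,0,0],
    [0,0,-0.82,0,0,0],
    [0,0,-0.82,0,0,0],
    [0,0,0,0,0,0],
  ],
  jaw=45,
  squeeze=60,
)

```text
clock: 15.1
ee_pos: [0.5429, 0.0748, 0.1327]
tool_rot: [0.751, 0.66, 0.001, 0.001]
contact_force: [0.4, 0.2, -5.8]
opening: 0.668
finger_force: 67.3
```

>>> arm_command(
  steps=[
    [-0.596,0.474,0,0,0,0.879],
    [-0.596,0.474,0,0,0,0.879],
    [-0.596,0.474,0,0,0,0.879],
    [-0.596,0.474,0,0,0,0.879],
    [-0.596,0.474,0,0,0,0.879],
    [-0.596,0.474,0,0,0,0.879],
    [-0.596,0.474,0,0,0,0.879],
    [-0.596,0.474,0,0,0,0.879],
    [-0.596,0.474,0,0,0,0.879],
    [-0.596,0.474,0,0,0,0.879],
    [-0.596,0.474,0,0,0,0.879],
    [-0.596,0.474,0,0,0,0.879],
    [-0.596,0.474,0,0,0,0.879],
    [-0.596,0.474,0,0,0,0.879],
    [-0.596,0.474,0,0,0,0.879],
    [-0.596,0.474,0,0,0,0.879],
    [-0.596,0.474,0,0,0,0.879],
    [-0.596,0.474,0,0,0,0.879],
    [-0.596,0.474,0,0,0,0.879],
    [-0.596,0.474,0,0,0,0.879],
  ],
)

```text
clock: 17.1
ee_pos: [0.4976, -0.2731, 0.1283]
tool_rot: [1.0, 0.017, -0.001, -0.0]
contact_force: [0.3, -1.2, -5.6]
opening: 0.664
finger_force: 67.0
```

>>> arm_command(
  steps=[
    [0,0,0,0,0,0],
    [0,0,0,0,0,0],
  ],
)

```text
clock: 17.3
ee_pos: [0.4982, -0.2727, 0.129]
tool_rot: [1.0, 0.018, -0.0, -0.0]
contact_force: [-0.2, 0.1, -5.7]
opening: 0.663
finger_force: 67.0
```

```bash
sed -i 's/PC=np.array(\[.532,-.2125\]); PY=2.0/PC=np.array([.5325,-.213]); PY=1.6/' h.py; python3 - <<'E'
from h import *
p1=pal(-.036,-.059)
plan([(*p1,.075,PY-90),(*p1,.059,PY-90,3)]); print(bot.get_obs()["q"])
E
```

```text
3 x [-0.0, 0.004, 0.72, -0.003, 0.004, 0.036]  -> [0.498, -0.273, 0.075, -88.4]
3 x [0.0, 0.0, 0.213, 0.0, 0.0, 0.0]  -> [0.498, -0.273, 0.059, -88.4]
[-5.45808526e-01 -6.04831664e-02  1.81232237e+00  1.59268505e-04
  1.39098204e+00  9.88474455e-01]
```

>>> arm_command(
  steps=[
    [0,0,0.72,0,0,0.036],
    [0,0,0.72,0,0,0.036],
    [0,0,0.72,0,0,0.036],
    [0,0,0.23,0,0,0],
    [0,0,0.23,0,0,0],
    [0,0,0.23,0,0,0],
    [0,0,0,0,0,0],
    [0,0,0,0,0,0],
  ],
)

```text
clock: 18.1
ee_pos: [0.4988, -0.2728, 0.0594]
tool_rot: [1.0, 0.014, 0.0, 0.0]
contact_force: [0.3, 0.4, -5.8]
opening: 0.67
finger_force: 66.8
```

>>> arm_command(
  steps=[
    [0,0,0,0,0,0],
    [0,0,0,0,0,0],
    [0,0,0,0,0,0],
    [0,0,-0.8,0,0,0],
    [0,0,-0.8,0,0,0],
    [0,0,-0.8,0,0,0],
    [0,0,-0.8,0,0,0],
    [0,0,-0.8,0,0,0],
    [0,0,-0.8,0,0,0],
    [0,0,-0.8,0,0,0],
    [0,0,-0.8,0,0,0],
    [0,0,0,0,0,0],
  ],
  jaw=68,
)

```text
clock: 19.3
ee_pos: [0.4994, -0.2733, 0.2223]
tool_rot: [1.0, 0.014, 0.002, 0.001]
contact_force: [0.1, 1.2, 0.4]
opening: 0.794
finger_force: 0.0
```

```bash
python3 - <<'E'
from h import *
for n in ["side","scene"]:
    c=bot.camera(n)
    for d in bot.pinpoint("block1",c)[:7]: print(n,np.round(d["point"],3),round(d["p"],2))
    if n=="scene": save(c,"s5.png",1.5)
print("place1",pal(-.036,-.059))
v=(.45,.36,.30,-7)
plan([v])
E
```

```text
side [0.585 0.398 0.025] 0.91
side [0.439 0.398 0.029] 0.86
side [ 0.498 -0.271  0.054] 0.84
side [0.22  0.276 0.031] 0.84
side [0.301 0.435 0.031] 0.79
side [0.421 0.557 0.03 ] 0.64
side [0.588 0.071 0.021] 0.6
scene [ 0.5   -0.276  0.052] 0.96
scene [0.577 0.399 0.027] 0.96
scene [0.438 0.4   0.03 ] 0.85
scene [0.304 0.432 0.029] 0.81
scene [0.416 0.557 0.032] 0.68
scene [0.218 0.283 0.027] 0.59
place1 [ 0.49816141 -0.27298218]
29 x [0.567, -0.766, -0.113, -0.001, 0.0, -0.613]  -> [0.45, 0.36, 0.3, -7.0]
```

```bash
python3 - <<'E'
from h import *
plan([(.55,.06,.24,-40),(.4386,.3973,.20,15.5)],v=.95)
E
```

```text
14 x [0.538, -0.832, -0.063, -0.001, 0.001, -0.755]  -> [0.55, 0.06, 0.24, -40.0]
13 x [0.957, -0.613, 0.123, 0.0, 0.0, -0.931]  -> [0.439, 0.397, 0.2, 15.5]
```

>>> arm_command(
  steps=[
    [0.538,-0.832,-0.063,0,0,-0.755],
    [0.538,-0.832,-0.063,0,0,-0.755],
    [0.538,-0.832,-0.063,0,0,-0.755],
    [0.538,-0.832,-0.063,0,0,-0.755],
    [0.538,-0.832,-0.063,0,0,-0.755],
    [0.538,-0.832,-0.063,0,0,-0.755],
    [0.538,-0.832,-0.063,0,0,-0.755],
    [0.538,-0.832,-0.063,0,0,-0.755],
    [0.538,-0.832,-0.063,0,0,-0.755],
    [0.538,-0.832,-0.063,0,0,-0.755],
    [0.538,-0.832,-0.063,0,0,-0.755],
    [0.538,-0.832,-0.063,0,0,-0.755],
    [0.538,-0.832,-0.063,0,0,-0.755],
    [0.538,-0.832,-0.063,0,0,-0.755],
  ],
  jaw=85,
)

```text
clock: 20.9
ee_pos: [0.5497, 0.0608, 0.2399]
tool_rot: [0.906, 0.424, -0.001, -0.0]
contact_force: [0.7, 0.1, 0.2]
opening: 0.994
finger_force: 0.0
```

>>> arm_command(
  steps=[
    [0.957,-0.613,0.123,0,0,-0.931],
    [0.957,-0.613,0.123,0,0,-0.931],
    [0.957,-0.613,0.123,0,0,-0.931],
    [0.957,-0.613,0.123,0,0,-0.931],
    [0.957,-0.613,0.123,0,0,-0.931],
    [0.957,-0.613,0.123,0,0,-0.931],
    [0.957,-0.613,0.123,0,0,-0.931],
    [0.957,-0.613,0.123,0,0,-0.931],
    [0.957,-0.613,0.123,0,0,-0.931],
    [0.957,-0.613,0.123,0,0,-0.931],
    [0.957,-0.613,0.123,0,0,-0.931],
    [0.957,-0.613,0.123,0,0,-0.931],
    [0.957,-0.613,0.123,0,0,-0.931],
    [0,0,0,0,0,0],
  ],
)

```text
clock: 22.3
ee_pos: [0.4365, 0.3987, 0.1994]
tool_rot: [0.603, 0.798, -0.001, -0.001]
contact_force: [0.5, -0.2, -0.3]
opening: 1.0
finger_force: 0.0
```

```bash
python3 - <<'E'
from h import *
for n in ["wrist","side"]:
  c=bot.camera(n)
  for d in bot.pinpoint("block1",c)[:7]: print(n,np.round(d["point"],3),round(d["p"],2))
  if n=="wrist":
    g=c["color"].astype(int); m=((g.min(2)>110)&(g.max(2)-g.min(2)<25)).astype(np.uint8)
    for k in cv2.findContours(m,cv2.RETR_EXTERNAL,cv2.CHAIN_APPROX_NONE)[0]:
      if cv2.contourArea(k)>1500:
        b=cv2.boxPoints(cv2.minAreaRect(k)); b=np.array([at(c,u,v,.058)[:2] for u,v in b]); print(b.mean(0).round(4),b.round(3).tolist())
x,y=.4386,.3973; s=st(-.026)
print(bot.get_obs()["ee_pos"])
plan([(x,y,.09,15.5),(x,y,.042,15.5)])
plan([(x,y,.15,15.5),(*s,.15,SY),(*s,.086,SY),(*s,.0595,SY,4)],start=(x,y,.042,15.5))
E
```

```text
wrist [0.304 0.434 0.026] 0.75
wrist [0.438 0.4   0.03 ] 0.66
wrist [0.582 0.401 0.029] 0.62
wrist [0.222 0.283 0.026] 0.61
[0.5015 0.203 ] [[0.394, 0.189], [0.568, 0.302], [0.617, 0.227], [0.427, 0.095]]
[0.5062 0.338 ] [[0.469, 0.344], [0.502, 0.377], [0.544, 0.333], [0.51, 0.297]]
[0.448  0.3751] [[0.215, 0.485], [0.587, 0.591], [0.764, 0.288], [0.226, 0.136]]
side [0.422 0.562 0.03 ] 0.89
side [0.436 0.4   0.03 ] 0.87
side [0.303 0.438 0.031] 0.72
side [ 0.5   -0.271  0.054] 0.68
side [0.578 0.395 0.03 ] 0.65
side [0.221 0.28  0.036] 0.59
[0.43910642 0.39659833 0.20060194]
5 x [0.007, -0.002, 0.885, -0.001, 0.001, -0.003]  -> [0.439, 0.397, 0.09, 15.5]
3 x [0.0, 0.0, 0.64, 0.0, 0.0, 0.0]  -> [0.439, 0.397, 0.042, 15.5]
5 x [0.0, 0.0, -0.864, 0.0, 0.0, 0.0]  -> [0.439, 0.397, 0.15, 15.5]
15 x [-0.861, 0.1, 0.0, 0.0, 0.0, 0.333]  -> [0.503, 0.081, 0.15, -7.4]
3 x [0.0, 0.0, 0.853, 0.0, 0.0, 0.0]  -> [0.503, 0.081, 0.086, -7.4]
4 x [0.0, 0.0, 0.265, 0.0, 0.0, 0.0]  -> [0.503, 0.081, 0.06, -7.4]
```

>>> arm_command(
  steps=[
    [0.007,0,0.885,0,0,0],
    [0.007,0,0.885,0,0,0],
    [0.007,0,0.885,0,0,0],
    [0.007,0,0.885,0,0,0],
    [0.007,0,0.885,0,0,0],
    [0,0,0.64,0,0,0],
    [0,0,0.64,0,0,0],
    [0,0,0.64,0,0,0],
    [0,0,0,0,0,0],
  ],
)

```text
clock: 23.4
ee_pos: [0.4379, 0.3972, 0.0401]
tool_rot: [0.605, 0.796, -0.001, -0.0]
contact_force: [0.3, -0.2, 0.4]
opening: 0.998
finger_force: 0.0
```

>>> arm_command(
  steps=[
    [0,0,0,0,0,0],
    [0,0,0,0,0,0],
    [0,0,0,0,0,0],
    [0,0,0,0,0,0],
    [0,0,0,0,0,0],
    [0,0,0,0,0,0],
    [0,0,0,0,0,0],
    [0,0,-0.864,0,0,0],
    [0,0,-0.864,0,0,0],
    [0,0,-0.864,0,0,0],
    [0,0,-0.864,0,0,0],
    [0,0,-0.864,0,0,0],
  ],
  jaw=30,
  squeeze=60,
)

```text
clock: 24.6
ee_pos: [0.4382, 0.3977, 0.1509]
tool_rot: [0.605, 0.796, -0.0, -0.0]
contact_force: [0.7, 0.0, -6.8]
opening: 0.504
finger_force: 63.1
```

>>> arm_command(
  steps=[
    [-0.861,0.1,0,0,0,0.333],
    [-0.861,0.1,0,0,0,0.333],
    [-0.861,0.1,0,0,0,0.333],
    [-0.861,0.1,0,0,0,0.333],
    [-0.861,0.1,0,0,0,0.333],
    [-0.861,0.1,0,0,0,0.333],
    [-0.861,0.1,0,0,0,0.333],
    [-0.861,0.1,0,0,0,0.333],
    [-0.861,0.1,0,0,0,0.333],
    [-0.861,0.1,0,0,0,0.333],
    [-0.861,0.1,0,0,0,0.333],
    [-0.861,0.1,0,0,0,0.333],
    [-0.861,0.1,0,0,0,0.333],
    [-0.861,0.1,0,0,0,0.333],
    [-0.861,0.1,0,0,0,0.333],
    [0,0,0,0,0,0],
    [0,0,0,0,0,0],
  ],
)

```text
clock: 26.3
ee_pos: [0.5024, 0.0813, 0.1502]
tool_rot: [0.751, 0.66, -0.0, -0.0]
contact_force: [0.2, 0.1, -5.3]
opening: 0.509
finger_force: 63.3
```

```bash
python3 - <<'E'
from h import *
s=st(-.026)
plan([(*s,.086,SY),(*s,.0595,SY,4)])
E
```

```text
3 x [-0.006, 0.005, 0.856, -0.002, -0.001, -0.002]  -> [0.503, 0.081, 0.086, -7.4]
4 x [0.0, 0.0, 0.265, 0.0, 0.0, 0.0]  -> [0.503, 0.081, 0.06, -7.4]
```

>>> arm_command(
  steps=[
    [0,0,0.86,0,0,0],
    [0,0,0.86,0,0,0],
    [0,0,0.86,0,0,0],
    [0,0,0.265,0,0,0],
    [0,0,0.265,0,0,0],
    [0,0,0.265,0,0,0],
    [0,0,0.265,0,0,0],
    [0,0,0,0,0,0],
    [0,0,0,0,0,0],
  ],
)

```text
clock: 27.2
ee_pos: [0.5027, 0.0815, 0.0596]
tool_rot: [0.751, 0.66, 0.0, 0.0]
contact_force: [-0.3, 0.0, -6.3]
opening: 0.504
finger_force: 63.4
```

>>> arm_command(
  steps=[
    [0,0,0,0,0,0],
    [0,0,0,0,0,0],
    [0,0,0,0,0,0],
    [0,0,0,0,0,0],
    [0,0,-0.813,0,0,0],
    [0,0,-0.813,0,0,0],
    [0,0,-0.813,0,0,0],
    [0,0,-0.813,0,0,0],
    [0,0,-0.813,0,0,0],
    [0,0,-0.813,0,0,0],
    [0,-0.853,0.267,0,0,0],
    [0,-0.853,0.267,0,0,0],
    [0,-0.853,0.267,0,0,0],
    [0,0,0,0,0,0],
  ],
  jaw=66,
)

```text
clock: 28.6
ee_pos: [0.4375, 0.0899, 0.1608]
tool_rot: [0.751, 0.66, -0.0, -0.0]
contact_force: [0.1, 0.2, -0.1]
opening: 0.772
finger_force: 0.0
```

>>> arm_command(
  steps=[
    [0,0,0,0,0,0],
    [0,0,0,0,0,0],
    [0,0,0,0,0,0],
    [0,0,0,0,0,0],
    [0,0,0,0,0,0],
    [0,0,0,0,0,0],
  ],
  jaw=0,
)

```text
clock: 29.2
ee_pos: [0.4393, 0.0897, 0.1613]
tool_rot: [0.751, 0.66, -0.0, -0.0]
contact_force: [-0.4, 0.0, -0.5]
opening: -0.002
finger_force: 0.0
```

```bash
python3 - <<'E'
from h import *
c=bot.camera("wrist")
for d in bot.pinpoint("block1",c)[:6]: print(np.round(d["point"],3),round(d["p"],2))
b=st(-.090)
plan([(*b,.078,SY)])
E
```

```text
[0.5   0.081 0.044] 0.76
4 x [-0.006, 0.001, 0.833, -0.0, 0.0, 0.001]  -> [0.439, 0.089, 0.078, -7.4]
```

>>> arm_command(
  steps=[
    [0,0,0.82,0,0,0],
    [0,0,0.82,0,0,0],
    [0,0,0.82,0,0,0],
    [0,0,0.82,0,0,0],
    [0,0,0,0,0,0],
    [0,0.365,0,0,0,0],
    [0,0.365,0,0,0,0],
    [0,0.365,0,0,0,0],
    [0,0.365,0,0,0,0],
    [0,0.29,-0.22,0,0,0],
    [0,0.29,-0.22,0,0,0],
    [0,0.28,-0.14,0,0,0],
    [0,0.28,-0.14,0,0,0],
    [0,0.36,-0.04,0,0,0],
    [0,0.36,-0.04,0,0,0],
    [0,0.36,0.04,0,0,0],
    [0,0.36,0.04,0,0,0],
    [0,0,0,0,0,0],
  ],
)

```text
clock: 31.1
ee_pos: [0.5401, 0.0766, 0.0968]
tool_rot: [0.751, 0.66, -0.0, -0.0]
contact_force: [-1.3, 1.1, 0.3]
opening: 0.001
finger_force: 0.0
```

>>> arm_command(
  steps=[
    [0,-0.088,-0.83,0,0,0],
    [0,-0.088,-0.83,0,0,0],
    [0,-0.088,-0.83,0,0,0],
    [0,-0.088,-0.83,0,0,0],
    [0,-0.088,-0.83,0,0,0],
    [0,0,0,0,0,0],
  ],
  jaw=85,
)

```text
clock: 31.7
ee_pos: [0.529, 0.0783, 0.2039]
tool_rot: [0.751, 0.66, 0.002, 0.001]
contact_force: [0.7, -0.1, 0.5]
opening: 0.986
finger_force: 0.0
```

```bash
python3 - <<'E'
from h import *
c=bot.camera("wrist"); save(c,"w6.png",1.5); import pickle; pickle.dump(c,open("w6.pkl","wb"))
for d in bot.pinpoint("block1",c)[:6]: print(np.round(d["point"],3),round(d["p"],2))
E
```

```text
[0.541 0.078 0.044] 0.55
```

View pics/w6.png

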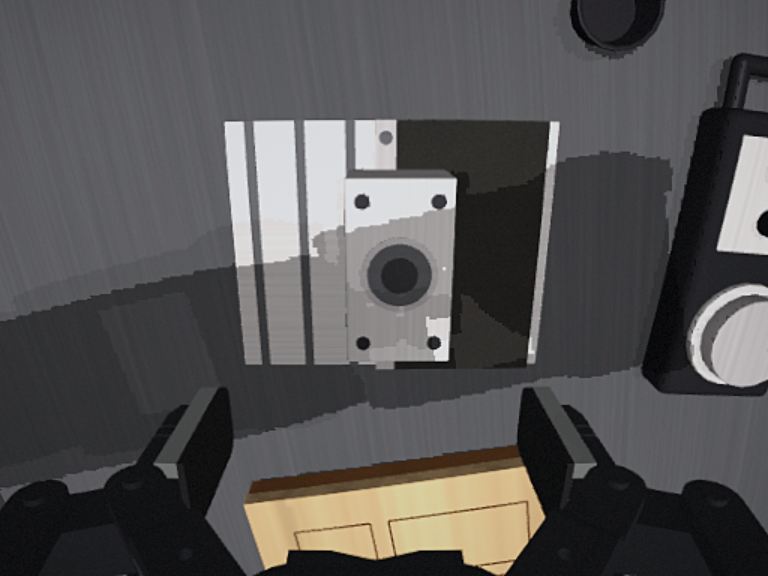

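w6 shows the second block flat on the pad with its bored face up, centred at about (400,272), the same as the first. Place 4 is next.

```bash
python3 - <<'E'
from h import *
x,y=.542,.0755; p=pal(-.059,.036)
plan([(x,y,.048,SY)])
plan([(x,y,.13,SY),(*p,.13,PY),(*p,.075,PY),(*p,.058,PY,3)],start=(x,y,.048,SY))
E
```

```text
7 x [-0.005, 0.079, 0.874, 0.0, -0.0, 0.001]  -> [0.542, 0.076, 0.048, -7.4]
4 x [0.0, 0.0, -0.82, 0.0, 0.0, 0.0]  -> [0.542, 0.076, 0.13, -7.4]
12 x [-0.86, -0.183, 0.0, 0.0, 0.0, -0.164]  -> [0.473, -0.179, 0.13, 1.6]
3 x [0.0, 0.0, 0.733, 0.0, 0.0, 0.0]  -> [0.473, -0.179, 0.075, 1.6]
3 x [0.0, 0.0, 0.227, 0.0, 0.0, 0.0]  -> [0.473, -0.179, 0.058, 1.6]
```

>>> arm_command(
  steps=[
    [-0.005,0.079,0.874,0,0,0],
    [-0.005,0.079,0.874,0,0,0],
    [-0.005,0.079,0.874,0,0,0],
    [-0.005,0.079,0.874,0,0,0],
    [-0.005,0.079,0.874,0,0,0],
    [-0.005,0.079,0.874,0,0,0],
    [-0.005,0.079,0.874,0,0,0],
    [0,0,0,0,0,0],
  ],
)

```text
clock: 32.6
ee_pos: [0.54, 0.0752, 0.044]
tool_rot: [0.751, 0.66, -0.002, -0.002]
contact_force: [-0.2, -0.0, 0.1]
opening: 0.998
finger_force: 0.0
```

>>> arm_command(
  steps=[
    [0,0,0,0,0,0],
    [0,0,0,0,0,0],
    [0,0,0,0,0,0],
    [0,0,0,0,0,0],
    [0,0,0,0,0,0],
    [0,0,0,0,0,0],
    [0,0,0,0,0,0],
    [0,0,-0.82,0,0,0],
    [0,0,-0.82,0,0,0],
    [0,0,-0.82,0,0,0],
    [0,0,-0.82,0,0,0],
    [0,0,0,0,0,0],
  ],
  jaw=45,
  squeeze=60,
)

```text
clock: 33.8
ee_pos: [0.5429, 0.0756, 0.1327]
tool_rot: [0.751, 0.66, 0.002, 0.001]
contact_force: [0.9, 0.6, -6.4]
opening: 0.666
finger_force: 67.3
```

>>> arm_command(
  steps=[
    [-0.86,-0.183,0,0,0,-0.164],
    [-0.86,-0.183,0,0,0,-0.164],
    [-0.86,-0.183,0,0,0,-0.164],
    [-0.86,-0.183,0,0,0,-0.164],
    [-0.86,-0.183,0,0,0,-0.164],
    [-0.86,-0.183,0,0,0,-0.164],
    [-0.86,-0.183,0,0,0,-0.164],
    [-0.86,-0.183,0,0,0,-0.164],
    [-0.86,-0.183,0,0,0,-0.164],
    [-0.86,-0.183,0,0,0,-0.164],
    [-0.86,-0.183,0,0,0,-0.164],
    [-0.86,-0.183,0,0,0,-0.164],
    [0,0,0,0,0,0],
    [0,0,0,0,0,0],
  ],
)

```text
clock: 35.2
ee_pos: [0.4722, -0.1787, 0.1289]
tool_rot: [0.697, 0.717, -0.0, -0.001]
contact_force: [0.3, -0.3, -5.8]
opening: 0.665
finger_force: 67.1
```

```bash
python3 - <<'E'
from h import *
p=pal(-.059,.036)
plan([(*p,.075,PY),(*p,.058,PY,3)])
E
```

```text
3 x [0.0, 0.005, 0.719, -0.005, -0.003, -0.002]  -> [0.473, -0.179, 0.075, 1.6]
3 x [0.0, 0.0, 0.227, 0.0, 0.0, 0.0]  -> [0.473, -0.179, 0.058, 1.6]
```

>>> arm_command(
  steps=[
    [0,0,0.72,0,0,0],
    [0,0,0.72,0,0,0],
    [0,0,0.72,0,0,0],
    [0,0,0.23,0,0,0],
    [0,0,0.23,0,0,0],
    [0,0,0.23,0,0,0],
    [0,0,0,0,0,0],
    [0,0,0,0,0,0],
  ],
)

```text
clock: 36.0
ee_pos: [0.4729, -0.1787, 0.0593]
tool_rot: [0.697, 0.717, 0.0, 0.0]
contact_force: [0.3, 0.3, -4.8]
opening: 0.673
finger_force: 66.9
```

>>> arm_command(
  steps=[
    [0,0,0,0,0,0],
    [0,0,0,0,0,0],
    [0,0,0,0,0,0],
    [0,0,-0.8,0,0,0],
    [0,0,-0.8,0,0,0],
    [0,0,-0.8,0,0,0],
    [0,0,-0.8,0,0,0],
    [0,0,-0.8,0,0,0],
    [0,0,-0.8,0,0,0],
    [0,0,-0.8,0,0,0],
    [0,0,-0.8,0,0,0],
    [0,0,0,0,0,0],
  ],
  jaw=68,
)

```text
clock: 37.2
ee_pos: [0.4734, -0.1791, 0.222]
tool_rot: [0.697, 0.717, 0.001, 0.002]
contact_force: [1.1, 0.1, 0.6]
opening: 0.796
finger_force: 0.0
```

```bash
python3 - <<'E'
from h import *
for n in ["side","scene"]:
    c=bot.camera(n)
    for d in bot.pinpoint("block1",c)[:7]: print(n,np.round(d["point"],3),round(d["p"],2))
print("place1",pal(-.036,-.059),pal(-.059,.036))
plan([(.55,.1,.24,-35),(.5806,.3971,.20,-74.2)])
E
```

```text
side [0.419 0.559 0.032] 0.73
side [0.218 0.279 0.03 ] 0.72
side [0.582 0.396 0.028] 0.7
side [0.304 0.434 0.032] 0.68
side [ 0.472 -0.175  0.054] 0.67
side [ 0.493 -0.272  0.052] 0.57
scene [0.215 0.283 0.027] 0.91
scene [0.418 0.557 0.032] 0.84
scene [0.579 0.401 0.027] 0.77
scene [0.304 0.432 0.028] 0.71
scene [ 0.45  -0.267  0.05 ] 0.65
scene [ 0.468 -0.177  0.054] 0.64
place1 [ 0.49816141 -0.27298218] [ 0.47251782 -0.17866141]
13 x [0.905, 0.005, -0.068, -0.001, -0.0, 0.615]  -> [0.55, 0.1, 0.24, -35.0]
12 x [0.691, -0.743, 0.133, 0.0, 0.0, 0.713]  -> [0.581, 0.397, 0.2, -74.2]
```

>>> arm_command(
  steps=[
    [0.905,0.005,-0.068,0,0,0.615],
    [0.905,0.005,-0.068,0,0,0.615],
    [0.905,0.005,-0.068,0,0,0.615],
    [0.905,0.005,-0.068,0,0,0.615],
    [0.905,0.005,-0.068,0,0,0.615],
    [0.905,0.005,-0.068,0,0,0.615],
    [0.905,0.005,-0.068,0,0,0.615],
    [0.905,0.005,-0.068,0,0,0.615],
    [0.905,0.005,-0.068,0,0,0.615],
    [0.905,0.005,-0.068,0,0,0.615],
    [0.905,0.005,-0.068,0,0,0.615],
    [0.905,0.005,-0.068,0,0,0.615],
    [0.905,0.005,-0.068,0,0,0.615],
  ],
  jaw=85,
)

```text
clock: 38.7
ee_pos: [0.5505, 0.1007, 0.2399]
tool_rot: [0.887, 0.461, -0.001, -0.0]
contact_force: [0.1, -0.3, -0.2]
opening: 0.995
finger_force: 0.0
```

>>> arm_command(
  steps=[
    [0.691,-0.743,0.133,0,0,0.713],
    [0.691,-0.743,0.133,0,0,0.713],
    [0.691,-0.743,0.133,0,0,0.713],
    [0.691,-0.743,0.133,0,0,0.713],
    [0.691,-0.743,0.133,0,0,0.713],
    [0.691,-0.743,0.133,0,0,0.713],
    [0.691,-0.743,0.133,0,0,0.713],
    [0.691,-0.743,0.133,0,0,0.713],
    [0.691,-0.743,0.133,0,0,0.713],
    [0.691,-0.743,0.133,0,0,0.713],
    [0.691,-0.743,0.133,0,0,0.713],
    [0.691,-0.743,0.133,0,0,0.713],
    [0,0,0,0,0,0],
    [0,0,0,0,0,0],
  ],
)

```text
clock: 40.1
ee_pos: [0.5808, 0.3968, 0.1996]
tool_rot: [0.99, 0.138, -0.001, 0.0]
contact_force: [0.1, -0.4, -0.2]
opening: 0.999
finger_force: 0.0
```

```bash
python3 - <<'E'
from h import *
c=bot.camera("wrist"); save(c,"w7.png",1.5)
for d in bot.pinpoint("block1",c)[:4]: print(np.round(d["point"],3),round(d["p"],2),proj(c,d["point"])*1.5)
c=bot.camera("scene"); cv2.imwrite("pics/s7.png",cv2.resize(c["color"][190:290,60:220,::-1],None,fx=4,fy=4,interpolation=cv2.INTER_CUBIC))
for d in bot.pinpoint("block1",c)[:7]: print(np.round(d["point"],3),round(d["p"],2))
x,y=.5806,.3971;s=st(-.026); a=-74.2
plan([(x,y,.09,a),(x,y,.042,a)])
plan([(x,y,.15,a),(*s,.15,SY)],start=(x,y,.042,a))
E
```

```text
[0.303 0.434 0.027] 0.73 [233.74537314 568.74310772]
[0.581 0.4   0.029] 0.64 [368.69582274 254.30585305]
[0.41  0.557 0.03 ] 0.64 [ 87.6809687  422.90201825]
[0.304 0.435 0.03 ] 0.93
[0.416 0.559 0.029] 0.84
[ 0.442 -0.266  0.052] 0.75
[0.576 0.401 0.026] 0.7
[0.216 0.283 0.029] 0.68
[ 0.47  -0.178  0.051] 0.63
5 x [-0.001, -0.009, 0.89, 0.0, -0.0, -0.002]  -> [0.581, 0.397, 0.09, -74.2]
3 x [0.0, 0.0, 0.64, 0.0, 0.0, 0.0]  -> [0.581, 0.397, 0.042, -74.2]
5 x [0.0, 0.0, -0.864, 0.0, 0.0, 0.0]  -> [0.581, 0.397, 0.15, -74.2]
17 x [-0.71, 0.392, 0.0, 0.0, 0.0, -0.857]  -> [0.503, 0.081, 0.15, -7.4]
```

View pics/s7.png

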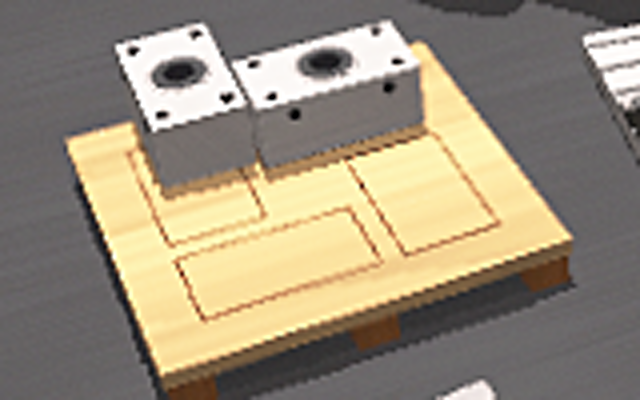

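s7 shows the first block, at about (185,75), knocked roughly 50 mm towards the robot. It is still flat with its bored face up, and block 2 is well placed. I'll finish the third block, then fix the first.

>>> arm_command(
  steps=[
    [0,-0.009,0.89,0,0,0],
    [0,-0.009,0.89,0,0,0],
    [0,-0.009,0.89,0,0,0],
    [0,-0.009,0.89,0,0,0],
    [0,-0.009,0.89,0,0,0],
    [0,0,0.64,0,0,0],
    [0,0,0.64,0,0,0],
    [0,0,0.64,0,0,0],
    [0,0,0,0,0,0],
  ],
)

```text
clock: 41.2
ee_pos: [0.58, 0.3973, 0.0394]
tool_rot: [0.991, 0.137, -0.001, 0.001]
contact_force: [0.3, -0.2, 0.3]
opening: 0.998
finger_force: 0.0
```

>>> arm_command(
  steps=[
    [0,0,0,0,0,0],
    [0,0,0,0,0,0],
    [0,0,0,0,0,0],
    [0,0,0,0,0,0],
    [0,0,0,0,0,0],
    [0,0,0,0,0,0],
    [0,0,0,0,0,0],
    [0,0,-0.864,0,0,0],
    [0,0,-0.864,0,0,0],
    [0,0,-0.864,0,0,0],
    [0,0,-0.864,0,0,0],
    [0,0,-0.864,0,0,0],
  ],
  jaw=30,
  squeeze=60,
)

```text
clock: 42.4
ee_pos: [0.5804, 0.3976, 0.1499]
tool_rot: [0.991, 0.137, -0.001, 0.0]
contact_force: [0.6, 0.7, -7.1]
opening: 0.505
finger_force: 63.0
```

>>> arm_command(
  steps=[
    [-0.71,0.392,0,0,0,-0.857],
    [-0.71,0.392,0,0,0,-0.857],
    [-0.71,0.392,0,0,0,-0.857],
    [-0.71,0.392,0,0,0,-0.857],
    [-0.71,0.392,0,0,0,-0.857],
    [-0.71,0.392,0,0,0,-0.857],
    [-0.71,0.392,0,0,0,-0.857],
    [-0.71,0.392,0,0,0,-0.857],
    [-0.71,0.392,0,0,0,-0.857],
    [-0.71,0.392,0,0,0,-0.857],
    [-0.71,0.392,0,0,0,-0.857],
    [-0.71,0.392,0,0,0,-0.857],
    [-0.71,0.392,0,0,0,-0.857],
    [-0.71,0.392,0,0,0,-0.857],
    [-0.71,0.392,0,0,0,-0.857],
    [-0.71,0.392,0,0,0,-0.857],
    [-0.71,0.392,0,0,0,-0.857],
    [0,0,0,0,0,0],
    [0,0,0,0,0,0],
  ],
)

```text
clock: 44.3
ee_pos: [0.5023, 0.0816, 0.1494]
tool_rot: [0.752, 0.659, -0.0, -0.0]
contact_force: [0.3, -0.1, -7.1]
opening: 0.508
finger_force: 63.2
```

```bash
python3 - <<'E'
from h import *
s=st(-.026)
plan([(*s,.086,SY),(*s,.0595,SY,4)])
c=bot.camera("wrist"); save(c,"w8.png")
E
```

```text
3 x [-0.009, 0.007, 0.845, -0.003, -0.0, -0.011]  -> [0.503, 0.081, 0.086, -7.4]
4 x [0.0, 0.0, 0.265, 0.0, 0.0, 0.0]  -> [0.503, 0.081, 0.06, -7.4]
```

View pics/w8.png

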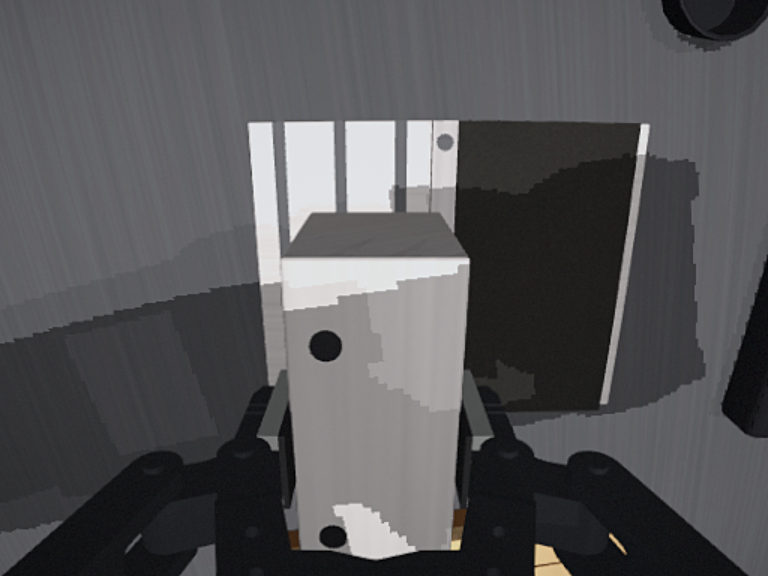

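w8 shows the third block held the same way, with its holes on the left, so the bored face is towards the robot. I'll repeat the same sequence.

>>> arm_command(
  steps=[
    [0,0,0.85,0,0,0],
    [0,0,0.85,0,0,0],
    [0,0,0.85,0,0,0],
    [0,0,0.265,0,0,0],
    [0,0,0.265,0,0,0],
    [0,0,0.265,0,0,0],
    [0,0,0.265,0,0,0],
    [0,0,0,0,0,0],
    [0,0,0,0,0,0],
  ],
)

```text
clock: 45.25
ee_pos: [0.5027, 0.0818, 0.0598]
tool_rot: [0.752, 0.66, 0.0, 0.0]
contact_force: [-0.1, -0.6, -6.1]
opening: 0.504
finger_force: 63.3
```

>>> arm_command(
  steps=[
    [0,0,0,0,0,0],
    [0,0,0,0,0,0],
    [0,0,0,0,0,0],
    [0,0,0,0,0,0],
    [0,0,-0.813,0,0,0],
    [0,0,-0.813,0,0,0],
    [0,0,-0.813,0,0,0],
    [0,0,-0.813,0,0,0],
    [0,0,-0.813,0,0,0],
    [0,0,-0.813,0,0,0],
    [0,-0.853,0.267,0,0,0],
    [0,-0.853,0.267,0,0,0],
    [0,-0.853,0.267,0,0,0],
    [0,0,0,0,0,0],
  ],
  jaw=66,
)

```text
clock: 46.65
ee_pos: [0.4375, 0.0903, 0.161]
tool_rot: [0.751, 0.66, -0.0, -0.0]
contact_force: [0.5, 0.4, 0.1]
opening: 0.769
finger_force: 0.0
```

>>> arm_command(
  steps=[
    [0,0,0,0,0,0],
    [0,0,0,0,0,0],
    [0,0,0,0,0,0],
    [0,0,0,0,0,0],
    [0,0,0,0,0,0],
    [0,0,0,0,0,0],
  ],
  jaw=0,
)

```text
clock: 47.25
ee_pos: [0.4393, 0.0901, 0.1614]
tool_rot: [0.752, 0.66, -0.0, -0.0]
contact_force: [-0.1, -0.3, -0.3]
opening: 0.0
finger_force: 0.0
```

```bash
python3 - <<'E'
from h import *
c=bot.camera("wrist")
for d in bot.pinpoint("block1",c)[:6]: print(np.round(d["point"],3),round(d["p"],2))
b=st(-.090)
plan([(*b,.078,SY)])
E
```

```text
[0.503 0.085 0.044] 0.77
4 x [-0.01, 0.001, 0.835, -0.0, 0.0, -0.003]  -> [0.439, 0.089, 0.078, -7.4]
```

>>> arm_command(
  steps=[
    [0,0,0.83,0,0,0],
    [0,0,0.83,0,0,0],
    [0,0,0.83,0,0,0],
    [0,0,0.83,0,0,0],
    [0,0,0,0,0,0],
    [0,0.365,0,0,0,0],
    [0,0.365,0,0,0,0],
    [0,0.365,0,0,0,0],
    [0,0.365,0,0,0,0],
    [0,0.29,-0.22,0,0,0],
    [0,0.29,-0.22,0,0,0],
    [0,0.28,-0.14,0,0,0],
    [0,0.28,-0.14,0,0,0],
    [0,0.36,-0.04,0,0,0],
    [0,0.36,-0.04,0,0,0],
    [0,0.36,0.04,0,0,0],
    [0,0.36,0.04,0,0,0],
    [0,0,0,0,0,0],
  ],
)

```text
clock: 49.15
ee_pos: [0.5401, 0.0768, 0.096]
tool_rot: [0.752, 0.66, -0.0, -0.0]
contact_force: [-0.7, 0.5, 0.4]
opening: -0.0
finger_force: 0.0
```

>>> arm_command(
  steps=[
    [0,-0.088,-0.83,0,0,0],
    [0,-0.088,-0.83,0,0,0],
    [0,-0.088,-0.83,0,0,0],
    [0,-0.088,-0.83,0,0,0],
    [0,-0.088,-0.83,0,0,0],
    [0,0,0,0,0,0],
  ],
  jaw=85,
)

```text
clock: 49.75
ee_pos: [0.529, 0.0786, 0.2031]
tool_rot: [0.752, 0.66, 0.002, 0.001]
contact_force: [0.2, 0.2, 0.2]
opening: 0.995
finger_force: 0.0
```

```bash
python3 - <<'E'
from h import *
c=bot.camera("wrist"); save(c,"w9.png",1.5)
for d in bot.pinpoint("block1",c)[:6]: print(np.round(d["point"],3),round(d["p"],2))
x,y=.542,.0755; p=pal(.036,.059)
plan([(x,y,.048,SY)])
plan([(x,y,.13,SY),(*p,.13,PY-90)],start=(x,y,.048,SY))
E
```

```text
[0.543 0.079 0.047] 0.74
7 x [-0.007, 0.08, 0.869, 0.0, -0.0, -0.001]  -> [0.542, 0.076, 0.048, -7.4]
4 x [0.0, 0.0, -0.82, 0.0, 0.0, 0.0]  -> [0.542, 0.076, 0.13, -7.4]
20 x [-0.307, 0.395, 0.0, 0.0, 0.0, 0.884]  -> [0.567, -0.153, 0.13, -88.4]
```

View pics/w9.png

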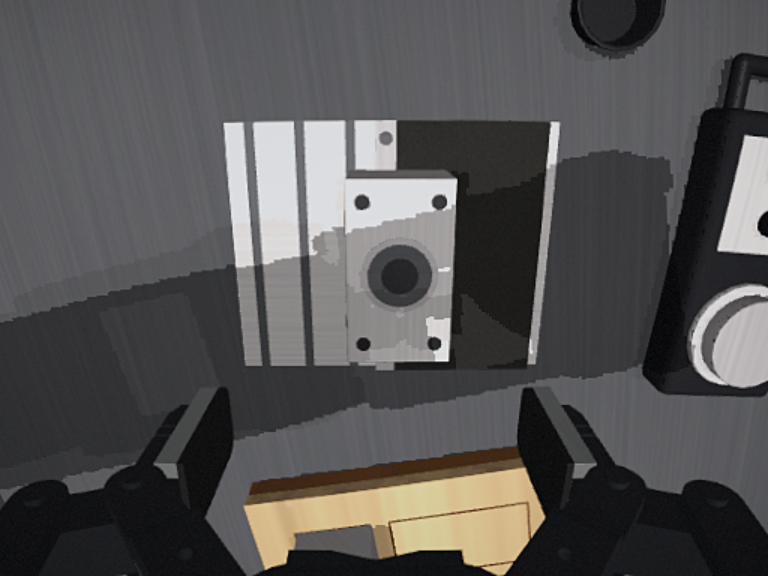

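w9 shows the third block flat on the pad with its bored face up, in the same position as the others. It goes to place 3.

>>> arm_command(
  steps=[
    [-0.007,0.08,0.869,0,0,0],
    [-0.007,0.08,0.869,0,0,0],
    [-0.007,0.08,0.869,0,0,0],
    [-0.007,0.08,0.869,0,0,0],
    [-0.007,0.08,0.869,0,0,0],
    [-0.007,0.08,0.869,0,0,0],
    [-0.007,0.08,0.869,0,0,0],
    [0,0,0,0,0,0],
  ],
)

```text
clock: 50.65
ee_pos: [0.5401, 0.0752, 0.0441]
tool_rot: [0.752, 0.66, -0.002, -0.002]
contact_force: [0.1, 0.0, 0.8]
opening: 0.995
finger_force: 0.0
```

>>> arm_command(
  steps=[
    [0,0,0,0,0,0],
    [0,0,0,0,0,0],
    [0,0,0,0,0,0],
    [0,0,0,0,0,0],
    [0,0,0,0,0,0],
    [0,0,0,0,0,0],
    [0,0,0,0,0,0],
    [0,0,-0.82,0,0,0],
    [0,0,-0.82,0,0,0],
    [0,0,-0.82,0,0,0],
    [0,0,-0.82,0,0,0],
    [0,0,0,0,0,0],
  ],
  jaw=45,
  squeeze=60,
)

```text
clock: 51.85
ee_pos: [0.543, 0.0755, 0.1328]
tool_rot: [0.752, 0.66, 0.002, 0.001]
contact_force: [0.2, -0.6, -7.1]
opening: 0.662
finger_force: 67.8
```

>>> arm_command(
  steps=[
    [-0.307,0.395,0,0,0,0.884],
    [-0.307,0.395,0,0,0,0.884],
    [-0.307,0.395,0,0,0,0.884],
    [-0.307,0.395,0,0,0,0.884],
    [-0.307,0.395,0,0,0,0.884],
    [-0.307,0.395,0,0,0,0.884],
    [-0.307,0.395,0,0,0,0.884],
    [-0.307,0.395,0,0,0,0.884],
    [-0.307,0.395,0,0,0,0.884],
    [-0.307,0.395,0,0,0,0.884],
    [-0.307,0.395,0,0,0,0.884],
    [-0.307,0.395,0,0,0,0.884],
    [-0.307,0.395,0,0,0,0.884],
    [-0.307,0.395,0,0,0,0.884],
    [-0.307,0.395,0,0,0,0.884],
    [-0.307,0.395,0,0,0,0.884],
    [-0.307,0.395,0,0,0,0.884],
    [-0.307,0.395,0,0,0,0.884],
    [-0.307,0.395,0,0,0,0.884],
    [-0.307,0.395,0,0,0,0.884],
  ],
)

```text
clock: 53.85
ee_pos: [0.5662, -0.1534, 0.1284]
tool_rot: [1.0, 0.012, -0.001, -0.0]
contact_force: [-0.3, -1.2, -7.1]
opening: 0.666
finger_force: 67.6
```

>>> arm_command(
  steps=[
    [0,0,0,0,0,0],
    [0,0,0,0,0,0],
  ],
)

```text
clock: 54.05
ee_pos: [0.5667, -0.153, 0.1291]
tool_rot: [1.0, 0.014, -0.001, -0.0]
contact_force: [0.4, 0.5, -6.6]
opening: 0.671
finger_force: 67.6
```

```bash
python3 - <<'E'
from h import *
p=pal(.036,.059)
plan([(*p,.075,PY-90),(*p,.058,PY-90,3)])
E
```

```text
3 x [0.003, 0.001, 0.721, -0.002, 0.004, -0.001]  -> [0.567, -0.153, 0.075, -88.4]
3 x [0.0, 0.0, 0.227, 0.0, 0.0, 0.0]  -> [0.567, -0.153, 0.058, -88.4]
```

>>> arm_command(
  steps=[
    [0,0,0.72,0,0,0],
    [0,0,0.72,0,0,0],
    [0,0,0.72,0,0,0],
    [0,0,0.23,0,0,0],
    [0,0,0.23,0,0,0],
    [0,0,0.23,0,0,0],
    [0,0,0,0,0,0],
    [0,0,0,0,0,0],
  ],
)

```text
clock: 54.85
ee_pos: [0.5672, -0.1531, 0.0594]
tool_rot: [1.0, 0.013, 0.0, 0.0]
contact_force: [-0.8, -1.1, -6.7]
opening: 0.668
finger_force: 67.3
```

>>> arm_command(
  steps=[
    [0,0,0,0,0,0],
    [0,0,0,0,0,0],
    [0,0,0,0,0,0],
    [0,0,-0.8,0,0,0],
    [0,0,-0.8,0,0,0],
    [0,0,-0.8,0,0,0],
    [0,0,-0.8,0,0,0],
    [0,0,-0.8,0,0,0],
    [0,0,-0.8,0,0,0],
    [0,0,-0.8,0,0,0],
    [0,0,-0.8,0,0,0],
    [0,0,0,0,0,0],
  ],
  jaw=68,
)

```text
clock: 56.05
ee_pos: [0.5678, -0.1534, 0.2224]
tool_rot: [1.0, 0.013, 0.002, 0.001]
contact_force: [-0.0, -0.5, 0.1]
opening: 0.793
finger_force: 0.0
```

```bash
python3 - <<'E'
from h import *
plan([(.48,-.34,.30,0)])
E
```

```text
22 x [-0.387, 0.149, -0.142, 0.003, -0.001, -0.878]  -> [0.48, -0.34, 0.3, 0.0]
```

>>> arm_command(
  steps=[
    [-0.43,0.165,-0.16,0,0,-0.97],
    [-0.43,0.165,-0.16,0,0,-0.97],
    [-0.43,0.165,-0.16,0,0,-0.97],
    [-0.43,0.165,-0.16,0,0,-0.97],
    [-0.43,0.165,-0.16,0,0,-0.97],
    [-0.43,0.165,-0.16,0,0,-0.97],
    [-0.43,0.165,-0.16,0,0,-0.97],
    [-0.43,0.165,-0.16,0,0,-0.97],
    [-0.43,0.165,-0.16,0,0,-0.97],
    [-0.43,0.165,-0.16,0,0,-0.97],
    [-0.43,0.165,-0.16,0,0,-0.97],
    [-0.43,0.165,-0.16,0,0,-0.97],
    [-0.43,0.165,-0.16,0,0,-0.97],
    [-0.43,0.165,-0.16,0,0,-0.97],
    [-0.43,0.165,-0.16,0,0,-0.97],
    [-0.43,0.165,-0.16,0,0,-0.97],
    [-0.43,0.165,-0.16,0,0,-0.97],
    [-0.43,0.165,-0.16,0,0,-0.97],
    [-0.43,0.165,-0.16,0,0,-0.97],
    [0,0,0,0,0,0],
  ],
)

```text
clock: 58.05
ee_pos: [0.475, -0.331, 0.2946]
tool_rot: [0.731, 0.682, -0.0, 0.0]
contact_force: [0.4, -0.2, -0.8]
opening: 0.799
finger_force: 0.0
```

```bash
python3 - <<'E'
from h import *
import pickle
c=bot.camera("wrist"); save(c,"w10.png",1.5); pickle.dump(c,open("w10.pkl","wb"))
for d in bot.pinpoint("block1",c)[:6]: print(np.round(d["point"],3),round(d["p"],2))
E
```

```text
[ 0.445 -0.261  0.053] 0.95
[ 0.472 -0.18   0.05 ] 0.89
```

View pics/w10.png

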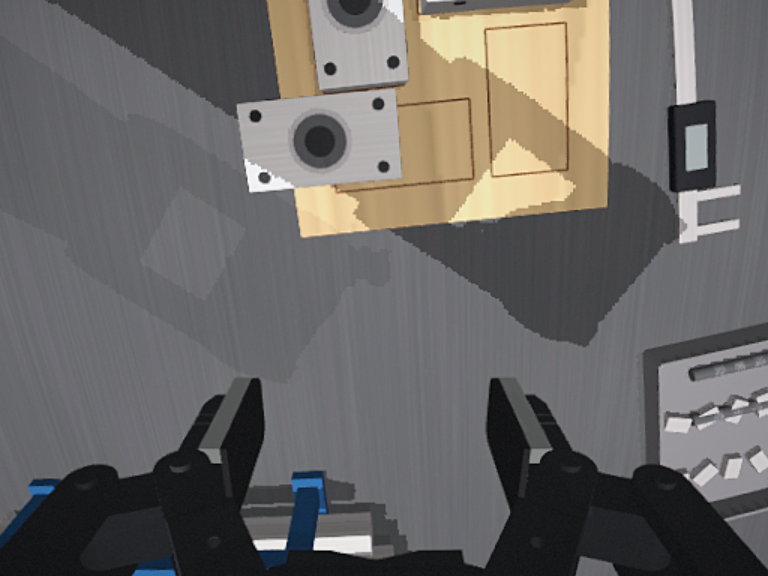

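w10 shows block 1 at (237,104), (395,88), (402,178) and (249,192), tight against block 2. Gripping its free left part and moving it to the free place 2 avoids block 2.

```bash
python3 - <<'E'
from h import *
import pickle
c=pickle.load(open("w10.pkl","rb"))
k=quad(c,[(237,104),(395,88),(402,178),(249,192)],.074)
o=bot.get_obs(); print(o["ee_pos"])
for n,(u,v),(x,y) in [("BL",(303,237),(-.12,-.12)),("BR",(607,206),(.12,-.12)),("p2bl",(494,177),(.03,-.088)),("p2br",(567,169),(.088,-.088)),("p2tl",(486,29),(.03,.016)),("p2tr",(566,23),(.088,.016)),("p1br",(473,179),(.016,-.088)),("p1tr",(469,98),(.016,-.03))]:
    print(n,at(c,u/1.5,v/1.5,.03).round(4),pal(x,y).round(4))
print("b4 low right/left",at(c,408/1.5,80/1.5,.074),at(c,322/1.5,88/1.5,.074))
E
```

```text
ctr [ 0.4431 -0.2635  0.074 ] size 0.10328313531887998 0.05752143087772513 yaw 1.0610785875567905 0.6710083299746827
[ 0.47479303 -0.32996167  0.29424567]
BL [ 0.4177 -0.3369  0.03  ] [ 0.4159 -0.3363]
BR [ 0.6559 -0.3279  0.03  ] [ 0.6558 -0.3296]
p2bl [ 0.5668 -0.3005  0.03  ] [ 0.5649 -0.3001]
p2br [ 0.6228 -0.2977  0.03  ] [ 0.6229 -0.2985]
p2tl [ 0.5622 -0.1958  0.03  ] [ 0.562  -0.1962]
p2tr [ 0.6196 -0.1942  0.03  ] [ 0.62   -0.1945]
p1br [ 0.5508 -0.301   0.03  ] [ 0.551  -0.3005]
p1tr [ 0.549  -0.2422  0.03  ] [ 0.5493 -0.2425]
b4 low right/left [ 0.50260039 -0.22941244  0.074     ] [ 0.44744586 -0.23039907  0.074     ]
```

```bash
python3 - <<'E'
from h import *
g=(.413,-.2638); p=pal(.059,-.066)
plan([(*g,.14,-89.1),(*g,.056,-89.1)])
plan([(*g,.14,-89.1),(*p,.14,PY)],start=(*g,.056,-89.1))
E
```

```text
21 x [0.008, -0.189, 0.294, -0.0, 0.0, 0.882]  -> [0.413, -0.264, 0.14, -89.1]
4 x [0.0, 0.0, 0.84, 0.0, 0.0, 0.0]  -> [0.413, -0.264, 0.056, -89.1]
4 x [0.0, 0.0, -0.84, 0.0, 0.0, 0.0]  -> [0.413, -0.264, 0.14, -89.1]
22 x [0.242, 0.274, 0.0, -0.0, -0.0, -0.899]  -> [0.593, -0.277, 0.14, 1.6]
```

>>> arm_command(
  steps=[
    [0.008,-0.198,0.309,0,0,0.926],
    [0.008,-0.198,0.309,0,0,0.926],
    [0.008,-0.198,0.309,0,0,0.926],
    [0.008,-0.198,0.309,0,0,0.926],
    [0.008,-0.198,0.309,0,0,0.926],
    [0.008,-0.198,0.309,0,0,0.926],
    [0.008,-0.198,0.309,0,0,0.926],
    [0.008,-0.198,0.309,0,0,0.926],
    [0.008,-0.198,0.309,0,0,0.926],
    [0.008,-0.198,0.309,0,0,0.926],
    [0.008,-0.198,0.309,0,0,0.926],
    [0.008,-0.198,0.309,0,0,0.926],
    [0.008,-0.198,0.309,0,0,0.926],
    [0.008,-0.198,0.309,0,0,0.926],
    [0.008,-0.198,0.309,0,0,0.926],
    [0.008,-0.198,0.309,0,0,0.926],
    [0.008,-0.198,0.309,0,0,0.926],
    [0.008,-0.198,0.309,0,0,0.926],
    [0.008,-0.198,0.309,0,0,0.926],
    [0.008,-0.198,0.309,0,0,0.926],
  ],
  jaw=82,
)

```text
clock: 60.15
ee_pos: [0.4126, -0.2636, 0.1397]
tool_rot: [1.0, 0.007, -0.0, -0.0]
contact_force: [0.4, -0.1, -0.1]
opening: 0.965
finger_force: 0.0
```

>>> arm_command(
  steps=[
    [0,0,0,0,0,0],
    [0,0,0,0,0,0],
  ],
)

```text
clock: 60.35
ee_pos: [0.4129, -0.2642, 0.1405]
tool_rot: [1.0, 0.01, 0.0, 0.0]
contact_force: [0.0, -0.2, 0.1]
opening: 0.96
finger_force: 0.0
```

```bash
python3 - <<'E'
from h import *
g=(.413,-.2638)
plan([(*g,.056,-89.1)])
c=bot.camera("side")
for d in bot.pinpoint("block1",c)[:7]: print(np.round(d["point"],3),round(d["p"],2))
E
```

```text
4 x [0.001, -0.004, 0.845, 0.0, -0.0, 0.016]  -> [0.413, -0.264, 0.056, -89.1]
[0.302 0.436 0.033] 0.95
[ 0.445 -0.264  0.051] 0.77
[0.221 0.28  0.033] 0.71
[ 0.474 -0.179  0.051] 0.52
```

>>> arm_command(
  steps=[
    [0,0,0.845,0,0,0],
    [0,0,0.845,0,0,0],
    [0,0,0.845,0,0,0],
    [0,0,0.845,0,0,0],
    [0,0,0,0,0,0],
  ],
)

```text
clock: 60.95
ee_pos: [0.4119, -0.2639, 0.0537]
tool_rot: [1.0, 0.01, -0.001, -0.001]
contact_force: [0.4, -0.4, -0.1]
opening: 0.962
finger_force: 0.0
```

>>> arm_command(
  steps=[
    [0,0,0,0,0,0],
    [0,0,0,0,0,0],
    [0,0,0,0,0,0],
    [0,0,0,0,0,0],
    [0,0,0,0,0,0],
    [0,0,0,0,0,0],
    [0,0,0,0,0,0],
    [0,0,-0.42,0,0,0],
    [0,0,-0.42,0,0,0],
    [0,0,-0.84,0,0,0],
    [0,0,-0.84,0,0,0],
    [0,0,-0.84,0,0,0],
    [0,0,0,0,0,0],
  ],
  jaw=45,
  squeeze=110,
)

```text
clock: 62.25
ee_pos: [0.4139, -0.2652, 0.1436]
tool_rot: [1.0, 0.01, 0.002, 0.002]
contact_force: [0.9, -0.1, -5.6]
opening: 0.66
finger_force: 118.5
```

>>> arm_command(
  steps=[
    [0.266,0.301,0,0,0,-0.989],
    [0.266,0.301,0,0,0,-0.989],
    [0.266,0.301,0,0,0,-0.989],
    [0.266,0.301,0,0,0,-0.989],
    [0.266,0.301,0,0,0,-0.989],
    [0.266,0.301,0,0,0,-0.989],
    [0.266,0.301,0,0,0,-0.989],
    [0.266,0.301,0,0,0,-0.989],
    [0.266,0.301,0,0,0,-0.989],
    [0.266,0.301,0,0,0,-0.989],
    [0.266,0.301,0,0,0,-0.989],
    [0.266,0.301,0,0,0,-0.989],
    [0.266,0.301,0,0,0,-0.989],
    [0.266,0.301,0,0,0,-0.989],
    [0.266,0.301,0,0,0,-0.989],
    [0.266,0.301,0,0,0,-0.989],
    [0.266,0.301,0,0,0,-0.989],
    [0.266,0.301,0,0,0,-0.989],
    [0.266,0.301,0,0,0,-0.989],
    [0.266,0.301,0,0,0,-0.989],
  ],
)

```text
clock: 64.25
ee_pos: [0.593, -0.2779, 0.1388]
tool_rot: [0.695, 0.719, -0.0, -0.001]
contact_force: [-0.9, 1.2, -5.9]
opening: 0.66
finger_force: 118.0
```

>>> arm_command(
  steps=[
    [0,0,0,0,0,0],
    [0,0,0,0,0,0],
  ],
)

```text
clock: 64.45
ee_pos: [0.5926, -0.2782, 0.1392]
tool_rot: [0.697, 0.717, -0.0, -0.0]
contact_force: [-0.6, 0.3, -6.6]
opening: 0.659
finger_force: 118.3
```

```bash
python3 - <<'E'
from h import *
p=pal(.059,-.066)
plan([(*p,.075,PY),(*p,.057,PY,3)])
c=bot.camera("scene"); cv2.imwrite("pics/s11.png",cv2.resize(c["color"][170:290,60:220,::-1],None,fx=4,fy=4,interpolation=cv2.INTER_CUBIC))
E
```

```text
3 x [0.011, 0.01, 0.856, -0.004, -0.001, 0.003]  -> [0.593, -0.277, 0.075, 1.6]
3 x [0.0, 0.0, 0.24, 0.0, 0.0, 0.0]  -> [0.593, -0.277, 0.057, 1.6]
```

View pics/s11.png

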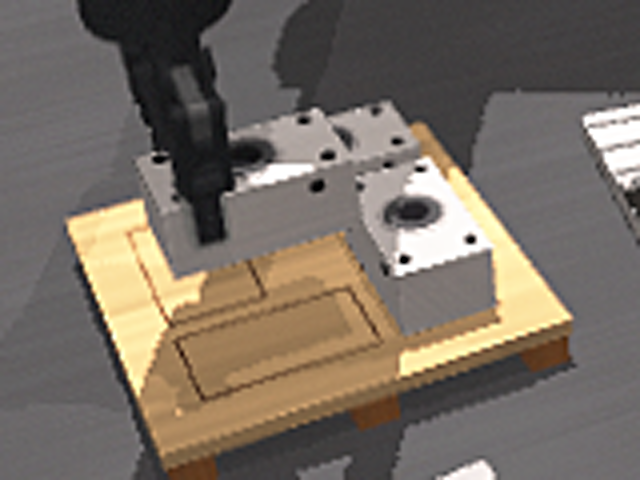

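s11 shows block 1 held level over the empty place 2. I'll lower it, release and retreat.

>>> arm_command(
  steps=[
    [0.011,0.01,0.856,0,0,0],
    [0.011,0.01,0.856,0,0,0],
    [0.011,0.01,0.856,0,0,0],
    [0,0,0.24,0,0,0],
    [0,0,0.24,0,0,0],
    [0,0,0.24,0,0,0],
    [0,0,0,0,0,0],
    [0,0,0,0,0,0],
  ],
)

```text
clock: 65.3
ee_pos: [0.5939, -0.2776, 0.0584]
tool_rot: [0.696, 0.718, 0.0, 0.0]
contact_force: [0.8, 0.8, -5.4]
opening: 0.655
finger_force: 118.6
```

>>> arm_command(
  steps=[
    [0,0,0,0,0,0],
    [0,0,0,0,0,0],
    [0,0,0,0,0,0],
    [0,0,-0.8,0,0,0],
    [0,0,-0.8,0,0,0],
    [0,0,-0.8,0,0,0],
    [-0.5,-0.4,-0.8,0,0,0],
    [-0.5,-0.4,-0.8,0,0,0],
    [-0.5,-0.4,-0.8,0,0,0],
    [-0.5,-0.4,-0.8,0,0,0],
    [-0.5,-0.4,-0.8,0,0,0],
    [-0.5,-0.4,-0.8,0,0,0],
    [-0.5,-0.4,-0.8,0,0,0],
    [-0.5,-0.4,-0.8,0,0,0],
    [-0.5,-0.4,-0.8,0,0,0],
    [0,0,0,0,0,0],
  ],
  jaw=70,
)

```text
clock: 66.9
ee_pos: [0.5067, -0.3941, 0.3012]
tool_rot: [0.697, 0.717, 0.0, 0.002]
contact_force: [-0.4, 0.0, 0.3]
opening: 0.821
finger_force: 0.0
```

```bash
python3 - <<'E'
from h import *
print(*[pal(*a).round(3) for a in [(.059,-.036),(.036,.059),(-.059,.036)]])
for n in ["wrist","scene","side"]:
    c=bot.camera(n)
    for d in bot.pinpoint("block1",c)[:7]: print(n,np.round(d["point"],3),round(d["p"],2))
    if n=="wrist": save(c,"w12.png",1.5); import pickle; pickle.dump(c,open("w12.pkl","wb"))
E
```

```text
[ 0.592 -0.247] [ 0.567 -0.153] [ 0.473 -0.179]
wrist [ 0.594 -0.247  0.056] 0.65
scene [0.214 0.28  0.025] 0.96
scene [ 0.593 -0.247  0.053] 0.75
scene [ 0.564 -0.152  0.05 ] 0.71
scene [ 0.469 -0.176  0.052] 0.64
scene [0.417 0.558 0.03 ] 0.64
scene [0.305 0.435 0.029] 0.64
side [0.303 0.435 0.032] 0.91
side [ 0.472 -0.176  0.055] 0.79
side [0.417 0.558 0.032] 0.73
side [ 0.568 -0.156  0.05 ] 0.61
side [0.218 0.278 0.031] 0.54
```

View pics/w12.png

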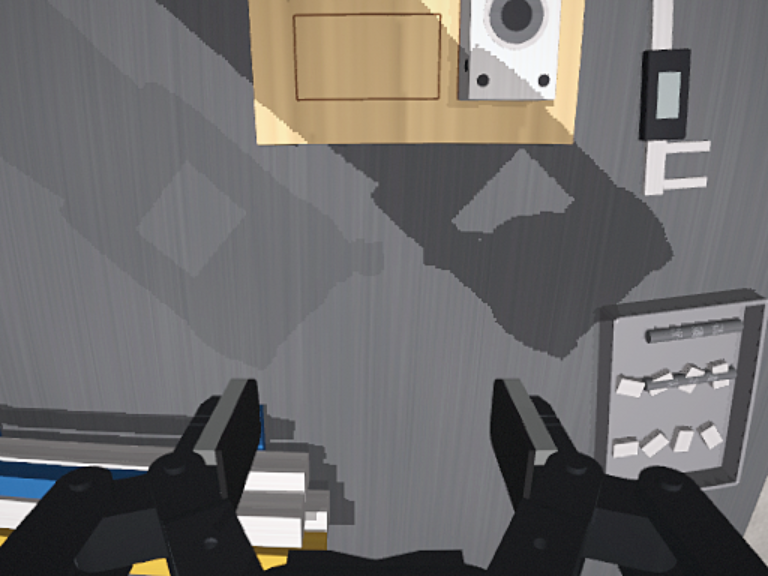

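w12 shows block 1 squarely in its outline at about (512,45). The networks put all three blocks within 5 mm of places 2, 3 and 4, and the arm is clear.

```bash
python3 -c "
from plant import bot
print(bot.close_job())"
```

```text
the job is handed in; nothing more can be done
None
```

The job is handed in: all three blocks present were turned over at the station and lie bored face up in outlines 2, 3 and 4, each measured within 5 mm of its centre; the first block was knocked aside on the pallet mid-run and I re-laid it in outline 2, and no verdict came back.

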